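Press the straw inlays of three box lids under their matching cauls and weights

ROBOT

A 7-joint arm with a two-finger parallel gripper is mounted at the origin on a cart in front of the work surface, level with it; the furniture and walls round the work are solid. World frame = base frame: x ahead of the robot, y to its left, z up, the work surface at z = 0. Lengths are in m, angles in rad, forces in N, time in s.
With the tool pointing down it reaches from about 0.425 to 0.925 m from the base axis. Payload 6.8 kg.
Tool frame: the origin (TCP) lies at the very end of the fingers, on their centre line; the grasp point (between the pads) lies 19 mm behind it; z points along the fingers, y is the line along which they close (so a half turn about z gives the same grasp; the last joint's range is limited). The gripper opens to 85 mm and grips with 20 to 120 N. Pads are 22 mm wide; open, the fingers measure 114 mm over their backs; the gripper's body (76 mm by 85 mm) begins 54 mm behind the grasp point. The pads swing forward as they close: fully open they stand 13 mm farther back than shut.
Start: joints at [-1.421, 0.477, 0.022, 1.555, -0.011, 1.109, -0.083], TCP at [0.172, 0.653, 0.201] pointing down, gripper open.
Joint ranges: [-2.96, 2.96], [-0.34, 2.1], [-1.41, 1.46], [0.24, 2.44], [-1.37, 4.51], [0.17, 1.92], [-2.96, 2.96]. Speed limits (rad/s): [2.39, 2.39, 3.14, 3.14, 3.14, 3.14, 3.14].

INTERFACE

Orientations are given as a rotation vector (axis times angle).
In Python, from bench import get_obs, grab_frame, hand_in gives the robot as it stands.
- The arm moves only by the tool drive_tool, never from a script. Its argument "rows" is a list of rows, each an object with "offset": the shift along the tool's x, y, z as a fraction of full scale, a list of three; "rotation": the turn, a rotation vector about the tool's x, y, z as a fraction of full scale, a list of three; "claw": the opening, from 0 (shut) to 1 (fully open). In form: [{"offset": [tx, ty, tz], "rotation": [wx, wy, wz], "claw": claw}, ...]. A call has 1 to 20 rows; each row is the pose to reach, as a shift and turn from the pose commanded when the call began, along the tool's axes at that moment; what a row does not reach only later rows make up. Full scale, the value 1, is 0.15 m for a shift and 2 rad for a turn. A row lasts 1/12 s, in which the tool goes at most 41.7 mm and 7.16 degrees, less where a joint would pass 70% of its speed; a pose out of reach is approached as far as the arm can. A call with a number of a shift or a turn outside -1 to 1 is refused whole. A call with a gripper value outside its range is refused whole. The fingers move at their own pace and stop on an object; "force" is the grip in N (left out, the last holds). Time passes only in rows, so rows that repeat a pose let the fingers close. It gives the time, the measured TCP pose, the force, the opening and the grip force at its end, in the units of the state.
- get_obs(): the state, without advancing time (a new reading comes with each control period).
- grab_frame(name): name is "scene" or "top" or "wrist"; returns a dict with "frame" (420x560x3 uint8, red, green, blue), "z_map" (420x560 float32, m along the optical axis (not along the pixel's ray), 0 where there is no reading), "vfov" (degrees; the focal length in pixels is half the picture's height over the tangent of half this angle, whatever the lens; pixels are square), "cx", "cy" (the principal point, pixels), "D" ([k1, k2, p1, p2, k3] as OpenCV has them; the pictures are not rectified), "R" (3x3) and "t" (3): a world point X has camera coordinates R X + t. Camera axes: x right, y down, z forward; pixel columns grow to the right and rows downward; lengths in m; the calibration is good to about 2 mm. A picture is of the moment at which its call begins.
- hand_in(): hands the job in; it is judged then, once.
The state is a dict: "clock": time; "joints": joint angles; "qvel": joint speeds; "tau": joint torques, N m; "tcp_pos": TCP position; "orientation": TCP orientation; "contact_force": force on the tool from outside, world axes, zero at the start; "moment": the same for the moment, N m; "grip_width": finger opening in m; "gripper_force": force on a finger pad.
Only numpy, scipy, OpenCV 4.12 (cv2) and the standard library are available. Lean on these libraries where they do the work, as an engineer would, in place of code of your own. Each camera call takes 0.05 s, during which the arm holds its last target. There are 200 camera calls.

TASK

Three box lids have just had straw inlay glued into the sunk panels in their tops and must now be pressed. Set the round steel weight and the square and oblong wooden cauls (pressing blocks) each flat in the sunk panel of its own shape, then set the brass paperweight upright on the middle of the square caul and lay the long grey block centrally along the oblong caul. Set the weights down gently without dropping them, leave the spool of thread standing where it is among the work, and leave all of it at rest.

Things in the scene. Friction and masses are not known exactly. Their poses are not given: they have to be found in the camera images.
- round_lid: Round dark-wood box lid lying on the table, 86 mm in diameter, 22 mm high. Its top has a round sunk panel, 63 mm in diameter and 8 mm deep (floor 14 mm above the underside), with a straw sunburst. Loose, 0.25 kg. Origin: centre of the underside, z up.
- square_lid: Square dark-wood box lid lying on the table, 88 x 88 mm, 22 mm high, with a square sunk panel 64 x 64 mm, 8 mm deep (floor 14 mm above the underside, upper edge chamfered 3 mm) of straw in concentric squares. Loose, 0.3 kg. Origin: centre of the underside, z up, x and y along its sides.
- oblong_lid: Oblong dark-wood box lid lying on the table, 202 mm along its x, 78 mm along its y, 22 mm high, with an oblong sunk panel 178 x 54 mm, 8 mm deep (floor 14 mm above the underside, upper edge chamfered 3 mm) of straw laid lengthwise. Loose, 0.4 kg. Origin: centre of the underside, z up.
- round_weight: Turned steel pressing weight with a thin cork face below: a disc 54 mm in diameter and 24 mm high, on top of it a round knob 26 mm in diameter from 36 to 50 mm above the underside (narrow neck below it, total height 52 mm); take it by the knob from above. About 0.45 kg. Goes in the round lid. Origin: centre of the underside, z up.
- square_caul: Light wooden caul, a flat square block 56 x 56 mm, 30 mm high, cork-faced below, with slightly rounded edges. About 0.09 kg. Goes in the square lid and then stands 22 mm above the rim. Origin: centre of the underside, z up, x and y along its sides.
- oblong_caul: Light wooden caul, a long block, 170 mm along its x, 46 mm along its y, 30 mm high, cork-faced below. About 0.18 kg. Goes in the oblong lid, lengthwise in its panel, and then stands 22 mm above the rim. Origin: centre of the underside, z up.
- brass_weight: Paperweight of pale yellow brass: a block, 36 mm along its x, 60 mm along its y, 28 mm high, with a small knob 16 mm in diameter above it up to 50 mm. About 0.52 kg. Stands on the square caul, any way round. Origin: centre of the underside, z up.
- grey_block: Long dark grey abrasive block used as a straight weight, 58 mm along its x, 200 mm along its y, 50 mm high, lying on the clear part of the table in front of the robot (a similar one at the far right end, out of reach, is not meant). About 0.62 kg. Lies on the oblong caul, its length along the caul's. Origin: centre of the underside, z up.
- thread_spool: Bystander: wooden spool of red thread standing loose among the work, 39 mm in diameter, 45 mm high, 0.03 kg. Origin: centre of the underside, z up.
Not all that is in view belongs to the job. Leave any blue or purple look-alike of the square_caul alone.

How it is judged:
By the outcome, as a careful person would: the job done as asked, in the order asked, and still so for the second after the job is handed in, with the robot touching nothing.
It also fails if it takes over 134 s, if anything falls off the work surface, if the arm or the gripper's body presses on something with over 40 N, if the wrist force passes 120 N, or if a joint passes its speed limit or range.

## Working session

There is one attempt and no reset: what is moved stays moved. The work goes in short steps, Python scripts to look and compute and a tool call to move; the robot and the scene stay as the last step left them, time stands still between calls to the robot, and variables do not carry over. Pictures are saved under pics/ and viewed, at most 14 in all, crops included, and the job is handed in when it is done.

Besides the shell and the picture viewer there is one more tool, called after "Emit:" as name([rows], argument=value, ...), one row to a line, values as JSON. drive_tool: Moves the arm, as the interface text tells. Its arguments: {"type":"object","properties":{"rows":{"type":"array","items":{"type":"object","properties":{"offset":{"type":"array","items":{"type":"number"}},"rotation":{"type":"array","items":{"type":"number"}},"claw":{"type":"number"}}}},"force":{"type":"number"}},"required":["rows"]}

```bash
ls; mkdir -p pics
python3 - <<'E'
from bench import *
import cv2,numpy as np
for n in ["scene","top","wrist"]:
    f=grab_frame(n); np.savez(f"{n}0.npz",**{k:f[k] for k in f})
    print(n,f["vfov"],f["cx"],f["cy"],f["D"],np.round(f["R"],3).tolist(),f["t"])
    cv2.imwrite(f"pics/{n}0.png",cv2.cvtColor(f["frame"],cv2.COLOR_RGB2BGR))
print(get_obs())
E
```

```text
pics
scene 50.229877915621046 281.568098196161 212.97636187206217 [0.00870477 0.         0.         0.         0.        ] [[0.477, -0.879, 0.011], [-0.64, -0.356, -0.681], [0.602, 0.318, -0.732]] [-0.21783278  0.33401965  1.01854174]
top 53.32375393903131 278.7627755653332 204.0368216437001 [0.00298253 0.         0.         0.         0.        ] [[-0.009, -1.0, -0.0], [-0.99, 0.009, -0.144], [0.144, -0.001, -0.99]] [0.01080911 0.49603773 1.21704333]
wrist 71.03511439088503 282.54914872963764 209.46871740580522 [-0.0028356  0.         0.         0.         0.       ] [[0.255, 0.967, -0.002], [0.933, -0.245, 0.264], [0.254, -0.069, -0.965]] [-0.67366349 -0.03480738  0.37918567]
{'clock': 0.15, 'joints': array([-1.42110819,  0.47764982,  0.02238565,  1.55617084, -0.01151969,
        1.10929216, -0.08308888]), 'qvel': array([-1.79487317e-04, -2.45714142e-03, -5.13041660e-04, -5.29552115e-03,
       -8.08373904e-04,  1.33493356e-03,  1.10767325e-05]), 'tau': array([ 3.03439454e-03, -5.96925259e+01,  1.61031816e+00, -2.81491327e+01,
        1.26953842e-02,  6.59446014e-03, -1.83238973e-05]), 'tcp_pos': array([0.17198997, 0.65223228, 0.20054588]), 'orientation': array([-4.03823559e-01, -3.11544796e+00,  2.18208524e-03]), 'contact_force': array([ 0.7020661 ,  0.08699119, -0.81997304]), 'moment': array([-0.00814083, -0.02777334, -0.00816921]), 'gripper_force': 0.0, 'grip_width': 0.08524057491874378}
```

View pics/top0.png

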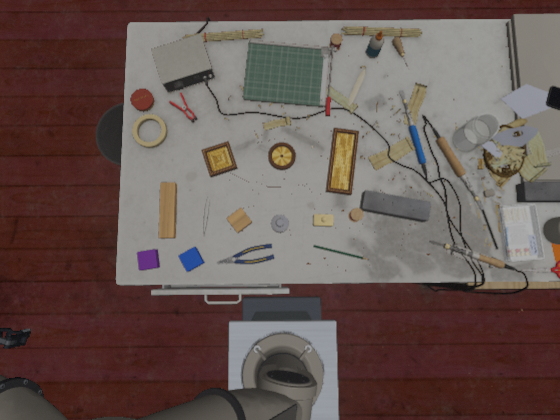

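View pics/scene0.png

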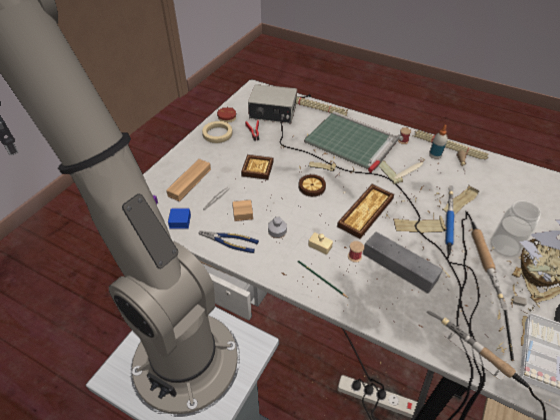

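The top view shows these at (col,row): square lid (219,159), round lid (282,156), oblong lid (342,161), oblong caul (167,210), square caul (240,220), round weight (280,223), brass (323,220), spool (357,214) and grey block (395,206). The scene view confirms this layout. The blue and purple cubes are decoys, and the second grey block is at far right.

```bash
cat > h.py <<'E'
import numpy as np, cv2
from scipy.spatial.transform import Rotation as Ro
def K(f):
    F=210/np.tan(np.radians(f["vfov"])/2); return np.array([[F,0,f["cx"]],[0,F,f["cy"]],[0,0,1.]])
def cast(f,px,z):
    n=cv2.undistortPoints(np.float64(px).reshape(-1,1,2),K(f),np.float64(f["D"])).reshape(-1,2)
    R=f["R"]; c=-R.T@f["t"]; d=np.c_[n,np.ones(len(n))]@R
    return c+d*((z-c[2])/d[:,2])[:,None]
def project(f,X):
    return cv2.projectPoints(np.float64(X).reshape(-1,1,3),cv2.Rodrigues(np.float64(f["R"]))[0],np.float64(f["t"]),K(f),np.float64(f["D"]))[0].reshape(-1,2)
def height(f):
    h,w=f["z_map"].shape; u,v=np.meshgrid(np.arange(w),np.arange(h))
    n=cv2.undistortPoints(np.float64(np.stack([u,v],-1)).reshape(-1,1,2),K(f),np.float64(f["D"])).reshape(-1,2)
    P=np.c_[n,np.ones(len(n))]*f["z_map"].reshape(-1,1)
    return ((P-f["t"])@f["R"]).reshape(h,w,3)
def rect(f,mask,z,seed=None):
    """largest blob (or the one at seed px) of mask -> world centre, sides, yaw of long side (deg)"""
    n,l,s,c=cv2.connectedComponentsWithStats(mask.astype(np.uint8))
    if n<2: return None
    i=1+np.argmax(s[1:,4]) 
    cs,_=cv2.findContours((l==i).astype(np.uint8),cv2.RETR_EXTERNAL,cv2.CHAIN_APPROX_NONE)
    cn=max(cs,key=len).reshape(-1,2)
    W=cast(f,cn,z)[:,:2]
    (a,b),(w,h),an=cv2.minAreaRect((W*1000).astype(np.float32))
    if w<h: an+=90; w,h=h,w
    cc=cast(f,[c[i]],z)[0,:2]*1000
    return dict(c=(round(a,1),round(b,1)),cen=tuple(np.round(cc,1)),wh=(round(w,1),round(h,1)),yaw=round((an+90)%180-90,1),area=int(s[i,4]))
E
python3 - <<'E'
from h import *
f=dict(np.load("top0.npz")); H=height(f)[...,2]; hsv=cv2.cvtColor(f["frame"],cv2.COLOR_RGB2HSV)
roi=dict(sq_lid=(219,159,24,.022),rd_lid=(282,156,22,.022),ob_lid=(342,161,38,.022),ob_caul=(167,210,34,.03),sq_caul=(240,220,17,.03),rweight=(280,223,14,.024),brass=(323,220,16,.028),spool=(357,214,9,.045),grey=(395,206,38,.05))
for k,(u,v,r,z) in roi.items():
    m=np.zeros(H.shape,bool); m[v-r:v+r,u-r:u+r]=1
    m1=m&(H>z*.5)&(H<z+.035)
    if k=="grey": m1=m&(H>.04)&(np.arange(560)>360)
    q=hsv[...,1]>70
    if 'lid' in k: m2=m&(hsv[...,2]<110)
    else: m2=m&q
    print(k,np.round(np.percentile(H[m],[5,50,95]),3),'\n  D',rect(f,m1,z),'\n  C',rect(f,m2,z))
E
```

```text
sq_lid [-0.004  0.002  0.023] 
  D {'c': (640.2, 190.0), 'cen': (np.float64(640.5), np.float64(189.8)), 'wh': (91.2, 87.7), 'yaw': 18.2, 'area': 761} 
  C {'c': (640.3, 188.2), 'cen': (np.float64(638.4), np.float64(188.2)), 'wh': (92.4, 86.6), 'yaw': 18.6, 'area': 403}
rd_lid [-0.004  0.001  0.023] 
  D {'c': (646.3, -3.7), 'cen': (np.float64(647.4), np.float64(-2.6)), 'wh': (85.5, 83.2), 'yaw': -0.3, 'area': 574} 
  C {'c': (649.4, -3.7), 'cen': (np.float64(648.2), np.float64(-2.7)), 'wh': (85.5, 83.3), 'yaw': -0.5, 'area': 304}
ob_lid [-0.004  0.002  0.023] 
  D {'c': (630.3, -189.5), 'cen': (np.float64(629.7), np.float64(-189.4)), 'wh': (204.5, 78.9), 'yaw': -8.5, 'area': 1536} 
  C {'c': (630.0, -189.2), 'cen': (np.float64(627.3), np.float64(-187.9)), 'wh': (206.5, 80.1), 'yaw': -8.1, 'area': 673}
ob_caul [-0.004  0.     0.031] 
  D {'c': (481.3, 342.2), 'cen': (np.float64(480.3), np.float64(342.3)), 'wh': (167.1, 48.9), 'yaw': 0.1, 'area': 903} 
  C {'c': (482.8, 340.4), 'cen': (np.float64(481.9), np.float64(340.5)), 'wh': (164.1, 50.0), 'yaw': 0.1, 'area': 921}
sq_caul [-0.004 
[... 532 characters left out ...]
.0), 'yaw': 88.4, 'area': 236} 
  C {'c': (448.9, -126.1), 'cen': (np.float64(447.7), np.float64(-125.7)), 'wh': (54.0, 33.2), 'yaw': 88.8, 'area': 208}
spool [-0.003  0.034  0.05 ] 
  D {'c': (470.0, -227.1), 'cen': (np.float64(465.7), np.float64(-226.6)), 'wh': (54.8, 37.0), 'yaw': -25.0, 'area': 165} 
  C {'c': (462.2, -221.3), 'cen': (np.float64(461.8), np.float64(-221.1)), 'wh': (42.9, 34.4), 'yaw': -65.2, 'area': 142}
grey [-0.004  0.001  0.052] 
  D {'c': (473.6, -337.6), 'cen': (np.float64(486.0), np.float64(-339.0)), 'wh': (201.8, 85.0), 'yaw': 78.9, 'area': 1346} 
  C {'c': (461.9, -231.8), 'cen': (np.float64(462.8), np.float64(-230.8)), 'wh': (35.7, 14.8), 'yaw': -2.1, 'area': 59}
```

```bash
cat > plan.py <<'E'
import sys; from h import *; from bench import get_obs
def plan(x,y,z,yaw=None):
    """mm, deg (world angle of finger closing line). prints successive calls"""
    o=get_obs(); R=Ro.from_rotvec(o["orientation"]); p=np.array(o["tcp_pos"]); t=np.array([x,y,z])/1000
    ya=R.apply([0,1,0]); cy=np.degrees(np.arctan2(ya[1],ya[0]))
    yaw=cy if yaw is None else cy+(yaw-cy+90)%180-90
    s=np.radians(yaw); Y=np.array([np.cos(s),np.sin(s),0]); Z=np.array([0,0,-1.])
    T=Ro.from_matrix(np.c_[np.cross(Y,Z),Y,Z])
    print("clock",round(o["clock"],2),"tcp",np.round(p*1000,1),"yaw",round(cy,1),"->",round(yaw,1),"tilt",round(np.degrees(np.arccos(-R.apply([0,0,1])[2])),2),"J",np.round(o["joints"],2),"F",np.round(o["contact_force"],1),"w",round(o["grip_width"]*1000,1),"gf",round(o["gripper_force"],1))
    for i in range(8):
        rv=(R.inv()*T).as_rotvec()/2
        d=R.inv().apply(t-p)/.15; k=max(1,np.abs(d).max()/.999); d=d/k
        n=int(np.ceil(max(np.linalg.norm(d)*.15/.0417,np.linalg.norm(rv)*2/.125)))
        print(" offset",np.round(d,3).tolist(),"rot",np.round(rv,3).tolist(),"rows>=",n)
        p=p+R.apply(d*.15); R=T
        if k<=1: break
if __name__=="__main__": plan(*map(float,sys.argv[1:]))
E
python3 plan.py 470 20 250 90
```

```text
clock 0.15 tcp [172.  652.2 200.5] yaw 75.2 -> 90.0 tilt 0.08 J [-1.42  0.48  0.02  1.56 -0.01  1.11 -0.08] F [ 0.7  0.1 -0.8] w 85.2 gf 0.0
 offset [-0.838, -0.999, -0.091] rot [-0.001, -0.0, -0.129] rows>= 5
 offset [-0.471, -0.999, -0.078] rot [0.0, 0.0, 0.0] rows>= 4
 offset [-0.471, -0.999, -0.078] rot [0.0, 0.0, 0.0] rows>= 4
 offset [-0.471, -0.999, -0.078] rot [0.0, 0.0, 0.0] rows>= 4
 offset [-0.018, -0.038, -0.003] rot [0.0, 0.0, 0.0] rows>= 1
```

Emit:
drive_tool([
  {"offset": [-0.838,-0.999,-0.091],"rotation": [-0.001,0,-0.129],"claw": 1},
  {"offset": [-0.838,-0.999,-0.091],"rotation": [-0.001,0,-0.129],"claw": 1},
  {"offset": [-0.838,-0.999,-0.091],"rotation": [-0.001,0,-0.129],"claw": 1},
  {"offset": [-0.838,-0.999,-0.091],"rotation": [-0.001,0,-0.129],"claw": 1},
  {"offset": [-0.838,-0.999,-0.091],"rotation": [-0.001,0,-0.129],"claw": 1},
  {"offset": [-0.838,-0.999,-0.091],"rotation": [-0.001,0,-0.129],"claw": 1},
])

```text
clock: 0.65
tcp_pos: [0.2599, 0.4694, 0.2152]
orientation: [0.013, 3.14, -0.002]
contact_force: [0.7, -0.8, -0.5]
grip_width: 0.0854
gripper_force: 0.0
```

Emit:
drive_tool([
  {"offset": [-0.471,-0.999,-0.078],"rotation": [0,0,0],"claw": 1},
  {"offset": [-0.471,-0.999,-0.078],"rotation": [0,0,0],"claw": 1},
  {"offset": [-0.471,-0.999,-0.078],"rotation": [0,0,0],"claw": 1},
  {"offset": [-0.471,-0.999,-0.078],"rotation": [0,0,0],"claw": 1},
])

```text
clock: 0.98
tcp_pos: [0.3263, 0.3245, 0.2264]
orientation: [-0.002, 3.141, 0.003]
contact_force: [1.1, 0.4, -0.1]
grip_width: 0.0853
gripper_force: 0.0
```

Emit:
drive_tool([
  {"offset": [-0.471,-0.999,-0.078],"rotation": [0,0,0],"claw": 1},
  {"offset": [-0.471,-0.999,-0.078],"rotation": [0,0,0],"claw": 1},
  {"offset": [-0.471,-0.999,-0.078],"rotation": [0,0,0],"claw": 1},
  {"offset": [-0.471,-0.999,-0.078],"rotation": [0,0,0],"claw": 1},
])

```text
clock: 1.32
tcp_pos: [0.3972, 0.1744, 0.2381]
orientation: [-0.001, 3.141, 0.004]
contact_force: [1.2, -0.2, -0.3]
grip_width: 0.0854
gripper_force: 0.0
```

Emit:
drive_tool([
  {"offset": [-0.471,-0.999,-0.078],"rotation": [0,0,0],"claw": 1},
  {"offset": [-0.471,-0.999,-0.078],"rotation": [0,0,0],"claw": 1},
  {"offset": [-0.471,-0.999,-0.078],"rotation": [0,0,0],"claw": 1},
  {"offset": [-0.471,-0.999,-0.078],"rotation": [0,0,0],"claw": 1},
  {"offset": [-0.471,-0.999,-0.078],"rotation": [0,0,0],"claw": 1},
  {"offset": [-0.471,-0.999,-0.078],"rotation": [0,0,0],"claw": 1},
])

```text
clock: 1.82
tcp_pos: [0.4683, 0.0242, 0.2494]
orientation: [0.008, 3.141, 0.003]
contact_force: [-0.7, -0.1, -0.4]
grip_width: 0.0855
gripper_force: 0.0
```

```bash
python3 plan.py 439 5 100 90
python3 - <<'E'
from bench import *; from h import *
f=grab_frame("wrist"); np.savez("wrist1.npz",**f); cv2.imwrite("pics/wrist1.png",cv2.cvtColor(f["frame"],cv2.COLOR_RGB2BGR))
print(-f["R"].T@f["t"])
for n,X in dict(sq_lid=(640,190,22),rd_lid=(647,-3,22),ob_lid=(630,-189,22),sq=(449,127,30),rw=(439,5,24),br=(447,-125,28)).items(): print(n,project(f,np.array(X)/1000).round().ravel())
E
```

```text
clock 1.82 tcp [468.3  24.2 249.4] yaw 89.7 -> 90.0 tilt 0.1 J [-0.6   0.07  0.44  1.99 -0.04  1.08  1.43] F [-0.7 -0.1 -0.4] w 85.5 gf 0.0
 offset [0.195, -0.13, 0.995] rot [0.001, 0.0, -0.002] rows>= 4
[0.40164015 0.02393077 0.42228241]
sq_lid [392. 290.]
rd_lid [265. 295.]
ob_lid [143. 286.]
sq [360. 165.]
rw [268. 158.]
br [171. 165.]
```

View pics/wrist1.png

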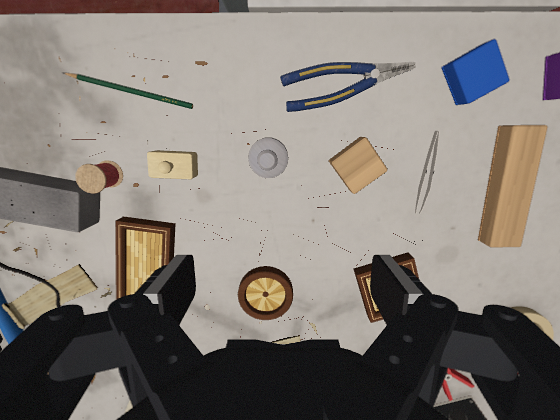

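Wrist view: round weight (268,158), square caul (358,165), brass (172,166), spool (100,176), round lid (266,292), oblong caul (513,185). These match the top-view positions. I'll refine them now.

Run:
```python
from h import *
f=dict(np.load("wrist1.npz")); P=height(f); H=P[...,2]
for k,(u,v,r,z,lo,hi) in dict(rd_lid=(266,293,36,.022,.014,.03),rw=(268,158,26,.024,.014,.06),knob=(268,158,26,.05,.042,.06),sq=(358,165,34,.03,.024,.04),ob=(513,185,65,.03,.024,.04),br=(172,166,30,.028,.022,.06),spool=(100,176,28,.045,.038,.06)).items():
    m=np.zeros(H.shape,bool); m[v-r:v+r,max(0,u-r):min(u+r,560)]=1
    print(k,rect(f,m&(H>lo)&(H<hi),z), 'ztop',np.round(np.percentile(H[m],[10,97]),4))
```

```text
rd_lid {'c': (646.4, -3.8), 'cen': (np.float64(645.8), np.float64(-3.5)), 'wh': (86.3, 83.2), 'yaw': -0.3, 'area': 1983} ztop [-0.0005  0.023 ]
rw {'c': (438.9, 4.0), 'cen': (np.float64(438.4), np.float64(4.4)), 'wh': (52.3, 51.7), 'yaw': 89.7, 'area': 1264} ztop [-0.0004  0.0528]
knob {'c': (438.6, 4.7), 'cen': (np.float64(438.7), np.float64(4.5)), 'wh': (25.1, 23.6), 'yaw': 89.7, 'area': 325} ztop [-0.0004  0.0528]
sq {'c': (449.3, 125.5), 'cen': (np.float64(448.7), np.float64(125.7)), 'wh': (56.4, 55.7), 'yaw': 37.0, 'area': 1765} ztop [-0.0005  0.0313]
ob {'c': (481.6, 340.9), 'cen': (np.float64(476.0), np.float64(341.0)), 'wh': (167.2, 49.9), 'yaw': 0.1, 'area': 4333} ztop [-0.0006  0.0311]
br {'c': (447.4, -125.7), 'cen': (np.float64(447.2), np.float64(-125.9)), 'wh': (61.2, 35.3), 'yaw': 87.0, 'area': 1201} ztop [-0.0004  0.0486]
spool {'c': (472.3, -228.6), 'cen': (np.float64(466.6), np.float64(-228.7)), 'wh': (60.7, 39.4), 'yaw': -21.4, 'area': 905} ztop [-0.0003  0.0485]
```

Emit:
drive_tool([
  {"offset": [0.197,-0.132,0.995],"rotation": [0,0,-0.002],"claw": 1},
  {"offset": [0.197,-0.132,0.995],"rotation": [0,0,-0.002],"claw": 1},
  {"offset": [0.197,-0.132,0.995],"rotation": [0,0,-0.002],"claw": 1},
  {"offset": [0.197,-0.132,0.995],"rotation": [0,0,-0.002],"claw": 1},
  {"offset": [0.197,-0.132,0.995],"rotation": [0,0,-0.002],"claw": 0.7},
  {"offset": [0.197,-0.132,0.995],"rotation": [0,0,-0.002],"claw": 0.7},
  {"offset": [0.197,-0.132,0.995],"rotation": [0,0,-0.002],"claw": 0.7},
])

```text
clock: 2.45
tcp_pos: [0.4396, 0.008, 0.1013]
orientation: [-0.009, 3.139, 0.004]
contact_force: [0.3, 0.0, 0.5]
grip_width: 0.0599
gripper_force: 0.0
```

```bash
python3 plan.py 438.6 4.5 30 90
```

```text
clock 2.45 tcp [439.6   8.  101.3] yaw 90.3 -> 90.0 tilt 0.21 J [-0.53  0.24  0.43  2.22 -0.16  0.71  1.58] F [0.3 0.  0.5] w 59.9 gf 0.0
 offset [0.008, -0.025, 0.476] rot [0.001, 0.001, 0.003] rows>= 2
```

Emit:
drive_tool([
  {"offset": [0,0,0.12],"rotation": [0,0,0],"claw": 0.7},
  {"offset": [0,0,0.2],"rotation": [0,0,0],"claw": 0.7},
  {"offset": [0,0,0.2],"rotation": [0,0,0],"claw": 0.7},
  {"offset": [0,0,0.2],"rotation": [0,0,0],"claw": 0.7},
])

```text
clock: 2.78
tcp_pos: [0.4395, 0.0075, 0.0713]
orientation: [-0.008, 3.139, 0.004]
contact_force: [0.1, -0.2, 0.2]
grip_width: 0.0597
gripper_force: 0.0
```

```bash
python3 plan.py 438.6 4.5 30 90
```

```text
clock 2.78 tcp [439.5   7.5  71.3] yaw 90.3 -> 90.0 tilt 0.21 J [-0.5   0.3   0.41  2.24 -0.2   0.63  1.62] F [ 0.1 -0.2  0.2] w 59.7 gf 0.0
 offset [0.006, -0.021, 0.275] rot [0.001, 0.001, 0.003] rows>= 1
```

Emit:
drive_tool([
  {"offset": [0.006,-0.02,0.09],"rotation": [0.001,0.001,0.003],"claw": 0.7},
  {"offset": [0.006,-0.02,0.18],"rotation": [0.001,0.001,0.003],"claw": 0.7},
  {"offset": [0.006,-0.02,0.275],"rotation": [0.001,0.001,0.003],"claw": 0.7},
  {"offset": [0.006,-0.02,0.275],"rotation": [0.001,0.001,0.003],"claw": 0.7},
  {"offset": [0.006,-0.02,0.275],"rotation": [0.001,0.001,0.003],"claw": 0.7},
])

```text
clock: 3.2
tcp_pos: [0.4379, 0.0041, 0.0297]
orientation: [-0.002, -3.141, -0.001]
contact_force: [-0.2, -0.5, 0.4]
grip_width: 0.0601
gripper_force: 0.0
```

Emit:
drive_tool([
  {"offset": [0,0,0],"rotation": [0,0,0],"claw": 0.3},
  {"offset": [0,0,0],"rotation": [0,0,0],"claw": 0.2},
  {"offset": [0,0,0],"rotation": [0,0,0],"claw": 0.1},
  {"offset": [0,0,0],"rotation": [0,0,0],"claw": 0},
  {"offset": [0,0,0],"rotation": [0,0,0],"claw": 0},
  {"offset": [0,0,0],"rotation": [0,0,0],"claw": 0},
  {"offset": [0,0,0],"rotation": [0,0,0],"claw": 0},
  {"offset": [0,0,0],"rotation": [0,0,0],"claw": 0},
], force=50)

```text
clock: 3.87
tcp_pos: [0.437, 0.0038, 0.0286]
orientation: [-0.003, -3.14, 0.0]
contact_force: [-0.2, 0.1, -0.7]
grip_width: 0.0
gripper_force: 0.0
```

```bash
python3 plan.py 646.2 -3.5 100 90
```

```text
clock 3.87 tcp [437.    3.8  28.6] yaw 89.9 -> 90.0 tilt 0.11 J [-0.46  0.39  0.36  2.26 -0.27  0.53  1.68] F [-0.2  0.1 -0.7] w 0.0 gf 0.0
 offset [-0.999, -0.033, -0.343] rot [-0.0, -0.001, -0.001] rows>= 4
 offset [-0.395, -0.014, -0.135] rot [0.0, 0.0, 0.0] rows>= 2
```

Run:
```python
from bench import *; from h import *
f=grab_frame("wrist"); g=grab_frame("scene"); np.savez("w2.npz",**f)
a=cv2.cvtColor(f["frame"],cv2.COLOR_RGB2BGR); b=cv2.resize(cv2.cvtColor(g["frame"],cv2.COLOR_RGB2BGR)[150:290,200:360],None,fx=3,fy=3,interpolation=2)
cv2.imwrite("pics/w2.png",np.hstack([cv2.resize(a,(400,300)),cv2.resize(b,(343,300))]))
```

```text
(no output)
```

View pics/w2.png

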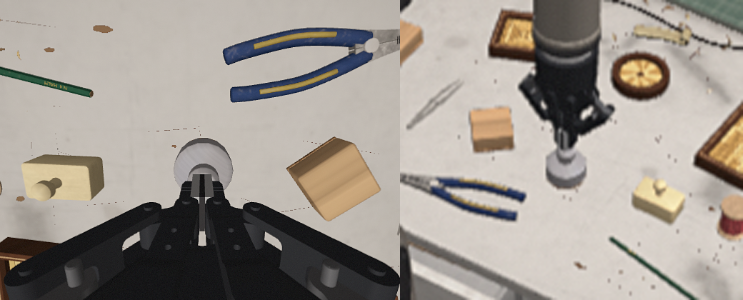

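The wrist view shows the fingers shut just beyond the weight, on its far-x side. The scene crop shows them on its edge. So the grasp missed, and I'll measure the weight again.

Run:
```python
from h import *
f=dict(np.load("w2.npz")); P=height(f); H=P[...,2]
m=np.zeros(H.shape,bool); m[180:300,235:335]=1
g=cv2.cvtColor(f["frame"],cv2.COLOR_RGB2HSV)
for n,lo,hi,z in(("disc",.02,.028,.024),("knob",.047,.056,.051)):
    q=m&(H>lo)&(H<hi); print(n,rect(f,q,z),q.sum(),np.median(P[q],0),P[q].min(0),P[q].max(0))
print("cam",-f["R"].T@f["t"], project(f,[[.437,.0038,.0286],[.437,.0038,.0286+.019],[.4386,.0045,.05]]))
```

```text
disc {'c': (434.1, 4.9), 'cen': (np.float64(429.0), np.float64(5.1)), 'wh': (53.4, 45.1), 'yaw': 86.8, 'area': 2116} 2183 [0.42627098 0.0050218  0.0266021 ] [ 0.41232535 -0.02210888  0.02016585] [0.45751854 0.03158994 0.02799864]
knob {'c': (430.8, 5.1), 'cen': (np.float64(430.2), np.float64(5.2)), 'wh': (24.5, 11.7), 'yaw': 87.1, 'area': 430} 430 [0.42999032 0.00539146 0.04996786] [ 0.42612228 -0.00750854  0.04708398] [0.43882042 0.01731801 0.05428699]
cam [0.37085184 0.00366682 0.20174705] [[283.08921721 239.0526933 ]
 [283.13163347 251.12371587]
 [284.3955325  255.49510131]]
```

Run:
```python
from h import *
f=dict(np.load("w2.npz")); P=height(f); G=cv2.cvtColor(f["frame"],cv2.COLOR_RGB2GRAY)
for v in range(196,330,8): print(v,[(int(G[v,u]),*(P[v,u]*1000).round().astype(int)) for u in (265,275,283,291,300)])
b=cv2.cvtColor(f["frame"],cv2.COLOR_RGB2BGR)[150:330,190:390]; cv2.imwrite("pics/w2c.png",cv2.resize(b,None,fx=3,fy=3,interpolation=2))
```

```text
196 [(196, np.int64(416), np.int64(-9), np.int64(0)), (77, np.int64(413), np.int64(-1), np.int64(13)), (77, np.int64(413), np.int64(4), np.int64(14)), (76, np.int64(412), np.int64(9), np.int64(15)), (99, np.int64(416), np.int64(16), np.int64(1))]
204 [(130, np.int64(415), np.int64(-7), np.int64(24)), (160, np.int64(415), np.int64(-1), np.int64(26)), (159, np.int64(415), np.int64(4), np.int64(25)), (159, np.int64(415), np.int64(9), np.int64(27)), (143, np.int64(415), np.int64(14), np.int64(25))]
212 [(167, np.int64(420), np.int64(-7), np.int64(27)), (168, np.int64(420), np.int64(-1), np.int64(27)), (172, np.int64(420), np.int64(4), np.int64(27)), (172, np.int64(419), np.int64(9), np.int64(29)), (167, np.int64(420), np.int64(14), np.int64(27))]
220 [(173, np.int64(425), np.int64(-7), np.int64(28)), (172, np.int64(425), np.int64(-1), np.int64(28)), (167, np.int64(425), np.int64(4), np.int64(29)), (169, np.int64(425), np.int64(9), np.int64(28)), (163, np.int64(425), np.int64(14), np.int64(28))]
228 [(173, np.int64(430), np.int64(-7), np.int64(28)), (167, np.int64(429), np.int64(-1), np.i
[... 2453 characters left out ...]
27)), (30, np.int64(434), np.int64(1), np.int64(107)), (55, np.int64(441), np.int64(4), np.int64(97)), (37, np.int64(429), np.int64(6), np.int64(115)), (24, np.int64(421), np.int64(9), np.int64(127))]
316 [(20, np.int64(421), np.int64(-1), np.int64(131)), (34, np.int64(437), np.int64(1), np.int64(107)), (55, np.int64(445), np.int64(4), np.int64(96)), (51, np.int64(437), np.int64(7), np.int64(107)), (19, np.int64(421), np.int64(8), np.int64(130))]
324 [(26, np.int64(420), np.int64(-1), np.int64(135)), (35, np.int64(440), np.int64(1), np.int64(108)), (197, np.int64(520), np.int64(4), np.int64(0)), (49, np.int64(440), np.int64(7), np.int64(108)), (31, np.int64(421), np.int64(8), np.int64(134))]
```

View pics/w2c.png

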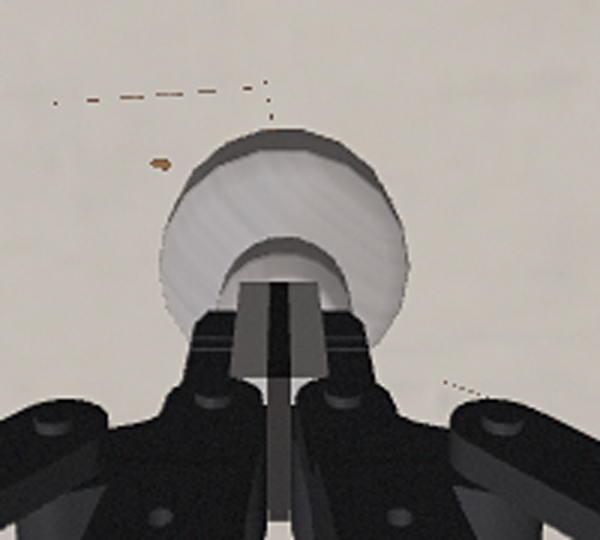

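Run:
```python
from h import *
for n,t in (("wrist1",(468.3,24.2,249.4)),("w2",(437,3.8,28.6))):
    f=dict(np.load(n+".npz")); P=height(f)*1000-np.array(t)
    C=P.reshape(-1,3); s=(abs(C[:,0])<25)&(abs(C[:,1])<62)&(C[:,2]>22+(0 if n=="wrist1" else 3))&(C[:,2]<120)
    D=C[s]; print(n,len(D),np.round(np.percentile(D,[0,1,5,50,95,100],axis=0),0).tolist())
    s=(abs(C[:,0])<25)&(abs(C[:,1])<62)&(C[:,2]>-60)&(C[:,2]<120) 
    print(np.histogram(C[s][:,2],bins=np.arange(-60,121,10)))
```

```text
wrist1 31337 [[-18.0, -62.0, 43.0], [-18.0, -62.0, 49.0], [-17.0, -60.0, 60.0], [-10.0, 2.0, 107.0], [8.0, 60.0, 119.0], [13.0, 62.0, 120.0]]
(array([    0,     0,     0,     0,     0,     0,     0,     0,     0,
           0,   430,  1168,  1478,  1314,  1431,  6383,  6270, 12863]), array([-60, -50, -40, -30, -20, -10,   0,  10,  20,  30,  40,  50,  60,
        70,  80,  90, 100, 110, 120]))
w2 39619 [[-18.0, -62.0, 26.0], [-17.0, -56.0, 45.0], [-17.0, -49.0, 69.0], [-11.0, -0.0, 106.0], [6.0, 48.0, 119.0], [13.0, 62.0, 120.0]]
(array([    0,     0,    24,  7029,   199,  2732,   433,   233,   351,
         185,   482,   609,   769,  1814,  5384,  4634, 10357, 15384]), array([-60, -50, -40, -30, -20, -10,   0,  10,  20,  30,  40,  50,  60,
        70,  80,  90, 100, 110, 120]))
```

The reported TCP lies about 30 mm beyond the real fingertips, in both views, so the fingers closed just above the knob. I'll allow for that: tip z ≈ TCP z + 30.

Emit:
drive_tool([
  {"offset": [0,0,0],"rotation": [0,0,0],"claw": 0.6},
  {"offset": [0,0,0],"rotation": [0,0,0],"claw": 0.6},
  {"offset": [0,0,0],"rotation": [0,0,0],"claw": 0.6},
  {"offset": [0,0,0],"rotation": [0,0,0],"claw": 0.6},
  {"offset": [0,0,0],"rotation": [0,0,0],"claw": 0.6},
  {"offset": [-0.01,0.005,0.06],"rotation": [0,0,0],"claw": 0.6},
  {"offset": [-0.01,0.005,0.12],"rotation": [0,0,0],"claw": 0.6},
  {"offset": [-0.01,0.005,0.18],"rotation": [0,0,0],"claw": 0.6},
  {"offset": [-0.01,0.005,0.18],"rotation": [0,0,0],"claw": 0.6},
])

```text
clock: 4.72
tcp_pos: [0.437, 0.0044, -0.0003]
orientation: [-0.003, -3.137, 0.001]
contact_force: [0.4, -0.6, 1.0]
grip_width: 0.0512
gripper_force: 0.0
```

Emit:
drive_tool([
  {"offset": [0,0,0],"rotation": [0,0,0],"claw": 0.3},
  {"offset": [0,0,0],"rotation": [0,0,0],"claw": 0.2},
  {"offset": [0,0,0],"rotation": [0,0,0],"claw": 0.1},
  {"offset": [0,0,0],"rotation": [0,0,0],"claw": 0},
  {"offset": [0,0,0],"rotation": [0,0,0],"claw": 0},
  {"offset": [0,0,0],"rotation": [0,0,0],"claw": 0},
], force=50)

```text
clock: 5.22
tcp_pos: [0.4385, 0.0046, 0.0017]
orientation: [-0.003, -3.14, -0.0]
contact_force: [-0.6, 0.5, -3.1]
grip_width: 0.0228
gripper_force: 49.1
```

```bash
python3 plan.py 646.2 -3.5 70 90
python3 - <<'E'
from bench import *; from h import *
f=grab_frame("wrist"); a=cv2.cvtColor(f["frame"],cv2.COLOR_RGB2BGR)
cv2.imwrite("pics/w3.png",cv2.resize(a[150:330,190:390],None,fx=2,fy=2))
E
```

```text
clock 5.22 tcp [438.5   4.6   1.7] yaw 89.9 -> 90.0 tilt 0.1 J [-0.42  0.44  0.32  2.27 -0.31  0.47  1.72] F [-0.6  0.5 -3.1] w 22.8 gf 49.1
 offset [-0.999, -0.037, -0.33] rot [0.0, -0.001, -0.001] rows>= 4
 offset [-0.386, -0.015, -0.127] rot [0.0, 0.0, 0.0] rows>= 2
```

View pics/w3.png

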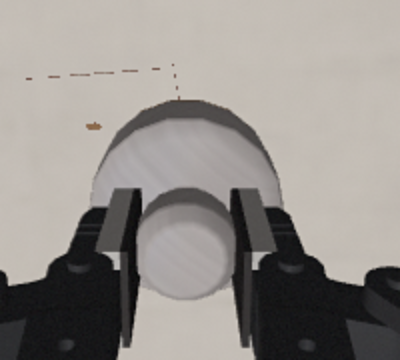

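The knob is held between the pads. Next I lift it and carry it to the round lid.

Emit:
drive_tool([
  {"offset": [0,0,-0.1],"rotation": [0,0,0],"claw": 0},
  {"offset": [0,0,-0.22],"rotation": [0,0,0],"claw": 0},
  {"offset": [0,0,-0.33],"rotation": [0,0,0],"claw": 0},
  {"offset": [-0.15,0,-0.4],"rotation": [0,0,0],"claw": 0},
  {"offset": [-0.35,-0.01,-0.45],"rotation": [0,0,0],"claw": 0},
  {"offset": [-0.55,-0.02,-0.45],"rotation": [0,0,0],"claw": 0},
  {"offset": [-0.75,-0.03,-0.45],"rotation": [0,0,0],"claw": 0},
  {"offset": [-0.9,-0.04,-0.45],"rotation": [0,0,0],"claw": 0},
  {"offset": [-0.96,-0.05,-0.45],"rotation": [0,0,0],"claw": 0},
  {"offset": [-0.98,-0.05,-0.45],"rotation": [0,0,0],"claw": 0},
  {"offset": [-0.98,-0.05,-0.45],"rotation": [0,0,0],"claw": 0},
])

```text
clock: 6.18
tcp_pos: [0.585, -0.0035, 0.0682]
orientation: [-0.003, -3.138, 0.001]
contact_force: [-0.5, 0.6, -5.1]
grip_width: 0.0229
gripper_force: 50.0
```

```bash
python3 plan.py 646.2 -3.6 45 90
```

```text
clock 6.18 tcp [585.   -3.5  68.2] yaw 89.9 -> 90.0 tilt 0.19 J [-0.4   0.52  0.39  1.91 -0.27  0.77  1.71] F [-0.5  0.6 -5.1] w 22.9 gf 50.0
 offset [-0.409, -0.0, 0.153] rot [-0.0, -0.002, -0.001] rows>= 2
```

Emit:
drive_tool([
  {"offset": [-0.15,0,0.02],"rotation": [0,-0.002,-0.001],"claw": 0},
  {"offset": [-0.3,0,0.08],"rotation": [0,-0.002,-0.001],"claw": 0},
  {"offset": [-0.38,0,0.14],"rotation": [0,-0.002,-0.001],"claw": 0},
  {"offset": [-0.409,0,0.153],"rotation": [0,-0.002,-0.001],"claw": 0},
  {"offset": [-0.409,0,0.153],"rotation": [0,-0.002,-0.001],"claw": 0},
  {"offset": [-0.409,0,0.153],"rotation": [0,-0.002,-0.001],"claw": 0},
])

```text
clock: 6.68
tcp_pos: [0.645, -0.0034, 0.0455]
orientation: [-0.0, -3.141, 0.0]
contact_force: [0.2, 0.1, -4.2]
grip_width: 0.0232
gripper_force: 50.0
```

```bash
python3 plan.py 646.2 -3.6 16.5 90
```

```text
clock 6.68 tcp [645.   -3.4  45.5] yaw 90.0 -> 90.0 tilt 0.01 J [-0.36  0.63  0.37  1.77 -0.3   0.8   1.73] F [ 0.2  0.1 -4.2] w 23.2 gf 50.0
 offset [-0.008, -0.001, 0.193] rot [-0.0, -0.0, -0.0] rows>= 1
```

Emit:
drive_tool([
  {"offset": [-0.008,0,0.05],"rotation": [0,0,0],"claw": 0},
  {"offset": [-0.008,0,0.1],"rotation": [0,0,0],"claw": 0},
  {"offset": [-0.008,0,0.14],"rotation": [0,0,0],"claw": 0},
  {"offset": [-0.008,0,0.165],"rotation": [0,0,0],"claw": 0},
  {"offset": [-0.008,0,0.18],"rotation": [0,0,0],"claw": 0},
  {"offset": [-0.008,0,0.187],"rotation": [0,0,0],"claw": 0},
  {"offset": [-0.008,0,0.193],"rotation": [0,0,0],"claw": 0},
  {"offset": [-0.008,0,0.193],"rotation": [0,0,0],"claw": 0},
])

```text
clock: 7.35
tcp_pos: [0.6483, -0.0033, 0.0169]
orientation: [-0.0, 3.139, -0.0]
contact_force: [-0.0, 0.5, -3.2]
grip_width: 0.0229
gripper_force: 50.0
```

Emit:
drive_tool([
  {"offset": [0.01,0,0.004],"rotation": [0,0,0],"claw": 0},
  {"offset": [0.01,0,0.008],"rotation": [0,0,0],"claw": 0},
  {"offset": [0.01,0,0.012],"rotation": [0,0,0],"claw": 0},
  {"offset": [0.01,0,0.012],"rotation": [0,0,0],"claw": 0},
])

```text
clock: 7.68
tcp_pos: [0.6468, -0.0033, 0.0158]
orientation: [-0.0, 3.139, 0.001]
contact_force: [-3.1, 0.2, 3.0]
grip_width: 0.0229
gripper_force: 50.7
```

Emit:
drive_tool([
  {"offset": [0,0,0],"rotation": [0,0,0],"claw": 0.35},
  {"offset": [0,0,0],"rotation": [0,0,0],"claw": 0.5},
  {"offset": [0,0,0],"rotation": [0,0,0],"claw": 0.6},
  {"offset": [0,0,0],"rotation": [0,0,0],"claw": 0.6},
  {"offset": [0,0,0],"rotation": [0,0,0],"claw": 0.6},
  {"offset": [0,0,-0.15],"rotation": [0,0,0],"claw": 0.8},
  {"offset": [0,0,-0.4],"rotation": [0,0,0],"claw": 1},
  {"offset": [0,0,-0.65],"rotation": [0,0,0],"claw": 1},
  {"offset": [0,0,-0.9],"rotation": [0,0,0],"claw": 1},
  {"offset": [0.2,0.1,-0.95],"rotation": [0,0,0],"claw": 1},
  {"offset": [0.4,0.3,-0.95],"rotation": [0,0,0],"claw": 1},
  {"offset": [0.7,0.5,-0.95],"rotation": [0,0,0],"claw": 1},
  {"offset": [0.9,0.7,-0.95],"rotation": [0,0,0],"claw": 1},
  {"offset": [0.98,0.8,-0.95],"rotation": [0,0,0],"claw": 1},
  {"offset": [0.98,0.8,-0.95],"rotation": [0,0,0],"claw": 1},
])

```text
clock: 8.93
tcp_pos: [0.4946, 0.1222, 0.1569]
orientation: [0.013, -3.14, -0.004]
contact_force: [0.4, 0.3, -1.1]
grip_width: 0.0852
gripper_force: 0.0
```

```bash
python3 - <<'E'
from bench import *; from h import *
f=grab_frame("wrist"); np.savez("wrist4.npz",**f); cv2.imwrite("pics/wrist4.png",cv2.cvtColor(f["frame"],cv2.COLOR_RGB2BGR))
for n,X in dict(sq_lid=(640,190,22),rd_lid=(647,-3,22),sq=(449,126,30)).items(): print(n,project(f,np.array(X)/1000).round().ravel())
E
python3 plan.py 449 125.6 60 37;python3 plan.py 449 125.6 60 127
```

```text
sq_lid [338. 313.]
rd_lid [177. 317.]
sq [287. 151.]
clock 8.98 tcp [497.1 119.9 157.3] yaw 90.4 -> 37.0 tilt 0.12 J [-0.7   0.27  0.41  2.01 -0.14  0.89  1.36] F [ 0.9 -0.6 -0. ] w 85.3 gf 0.0
 offset [0.322, 0.039, 0.648] rot [0.001, 0.0, 0.466] rows>= 8
clock 8.98 tcp [497.1 119.9 157.3] yaw 90.4 -> 127.0 tilt 0.12 J [-0.7   0.27  0.41  2.01 -0.14  0.89  1.36] F [ 0.9 -0.6 -0. ] w 85.3 gf 0.0
 offset [0.322, 0.039, 0.648] rot [0.001, 0.001, -0.32] rows>= 6
```

View pics/wrist4.png

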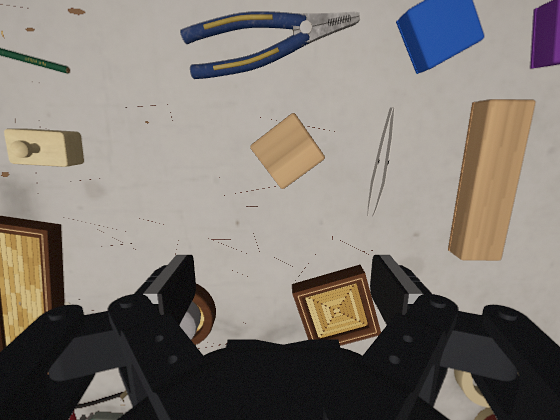

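The square caul is at (288,151), the square lid at (337,308) partly visible, and the oblong caul at (490,180). The round weight sits in its lid at (195,320).

Run:
```python
from h import *
f=dict(np.load("wrist4.npz")); P=height(f); H=P[...,2]
for k,(u,v,r,z,lo,hi) in dict(sqlid=(338,302,58,.022,.013,.03),sq=(287,151,42,.03,.024,.04),ob=(490,185,90,.03,.024,.04)).items():
    m=np.zeros(H.shape,bool); m[v-r:v+r,max(0,u-r):min(u+r,560)]=1
    m&=(H>lo)&(H<hi)
    print(k,rect(f,m,z))
    if k=="sqlid": # edges nearest camera: fit the upper-left contour points
        cs,_=cv2.findContours(m.astype(np.uint8),cv2.RETR_EXTERNAL,cv2.CHAIN_APPROX_SIMPLE); c=max(cs,key=cv2.contourArea)
        ap=cv2.approxPolyDP(c,4,True).reshape(-1,2); print([(tuple(a.tolist()),(w[:2]*1000).round(1).tolist()) for a,w in zip(ap,cast(f,ap,.022))])
```

```text
sqlid {'c': (639.3, 188.7), 'cen': (np.float64(634.2), np.float64(189.6)), 'wh': (93.5, 88.1), 'yaw': 18.2, 'area': 4613}
[((362, 269), [582.1, 214.2]), ((293, 289), [608.3, 135.4]), ((308, 339), [677.2, 155.1]), ((337, 338), [675.5, 190.8]), ((341, 345), [685.7, 196.4]), ((379, 334), [669.5, 242.1])]
sq {'c': (449.8, 126.6), 'cen': (np.float64(448.9), np.float64(126.6)), 'wh': (55.5, 55.5), 'yaw': -52.9, 'area': 3091}
ob {'c': (482.1, 341.2), 'cen': (np.float64(474.3), np.float64(341.3)), 'wh': (168.5, 49.4), 'yaw': 0.2, 'area': 7550}
```

Emit:
drive_tool([
  {"offset": [0.319,0.042,0.3],"rotation": [0,0,-0.32],"claw": 1},
  {"offset": [0.319,0.042,0.5],"rotation": [0,0,-0.32],"claw": 1},
  {"offset": [0.319,0.042,0.648],"rotation": [0,0,-0.32],"claw": 1},
  {"offset": [0.319,0.042,0.648],"rotation": [0,0,-0.32],"claw": 1},
  {"offset": [0.319,0.042,0.648],"rotation": [0,0,-0.32],"claw": 1},
  {"offset": [0.319,0.042,0.648],"rotation": [0,0,-0.32],"claw": 1},
  {"offset": [0.319,0.042,0.648],"rotation": [0,0,-0.32],"claw": 1},
  {"offset": [0.319,0.042,0.648],"rotation": [0,0,-0.32],"claw": 1},
  {"offset": [0.319,0.042,0.648],"rotation": [0,0,-0.32],"claw": 1},
])

```text
clock: 9.73
tcp_pos: [0.4524, 0.1227, 0.0603]
orientation: [-0.983, 2.981, -0.001]
contact_force: [-0.6, 0.3, -0.4]
grip_width: 0.0852
gripper_force: 0.0
```

```bash
python3 plan.py 449.5 126.3 -22 127
```

```text
clock 9.73 tcp [452.4 122.7  60.3] yaw 126.5 -> 127.0 tilt 0.19 J [-0.59  0.35  0.22  2.17 -0.13  0.63  1.94] F [-0.6  0.3 -0.4] w 85.2 gf 0.0
 offset [0.003, 0.032, 0.548] rot [-0.001, 0.001, -0.004] rows>= 2
```

Emit:
drive_tool([
  {"offset": [0.003,0.025,0.1],"rotation": [0,0,-0.004],"claw": 1},
  {"offset": [0.003,0.025,0.2],"rotation": [0,0,-0.004],"claw": 1},
  {"offset": [0.003,0.025,0.27],"rotation": [0,0,-0.004],"claw": 1},
  {"offset": [0.003,0.025,0.27],"rotation": [0,0,-0.004],"claw": 1},
  {"offset": [0.003,0.025,0.27],"rotation": [0,0,-0.004],"claw": 1},
])

```text
clock: 10.15
tcp_pos: [0.449, 0.1254, 0.0192]
orientation: [-0.999, 2.977, -0.002]
contact_force: [-0.4, -0.0, -0.5]
grip_width: 0.0855
gripper_force: 0.0
```

```bash
python3 plan.py 449.5 126.3 -22 127
```

```text
clock 10.15 tcp [449.  125.4  19.2] yaw 127.1 -> 127.0 tilt 0.09 J [-0.57  0.42  0.2   2.2  -0.16  0.53  1.96] F [-0.4 -0.  -0.5] w 85.5 gf 0.0
 offset [-0.006, 0.003, 0.275] rot [-0.001, 0.0, 0.001] rows>= 1
```

Emit:
drive_tool([
  {"offset": [-0.003,0.002,0.1],"rotation": [0,0,0],"claw": 1},
  {"offset": [-0.003,0.002,0.19],"rotation": [0,0,0],"claw": 1},
  {"offset": [-0.003,0.002,0.25],"rotation": [0,0,0],"claw": 1},
  {"offset": [-0.003,0.002,0.275],"rotation": [0,0,0],"claw": 1},
  {"offset": [-0.003,0.002,0.275],"rotation": [0,0,0],"claw": 0.8},
  {"offset": [-0.003,0.002,0.275],"rotation": [0,0,0],"claw": 0.5},
  {"offset": [-0.003,0.002,0.275],"rotation": [0,0,0],"claw": 0.4},
  {"offset": [-0.003,0.002,0.275],"rotation": [0,0,0],"claw": 0.3},
  {"offset": [-0.003,0.002,0.275],"rotation": [0,0,0],"claw": 0.2},
  {"offset": [-0.003,0.002,0.275],"rotation": [0,0,0],"claw": 0.1},
  {"offset": [-0.003,0.002,0.275],"rotation": [0,0,0],"claw": 0},
], force=35)

```text
clock: 11.07
tcp_pos: [0.4501, 0.1263, -0.0211]
orientation: [-0.999, 2.975, -0.001]
contact_force: [-0.8, -0.1, 5.9]
grip_width: 0.0554
gripper_force: 38.0
```

```bash
python3 plan.py 640 189.5 30 108.3
```

```text
clock 11.07 tcp [450.1 126.3 -21.1] yaw 127.1 -> 108.3 tilt 0.2 J [-0.54  0.51  0.16  2.21 -0.19  0.44  1.99] F [-0.8 -0.1  5.9] w 55.4 gf 38.0
 offset [-0.999, -0.339, -0.265] rot [-0.001, 0.002, 0.164] rows>= 4
 offset [-0.28, 0.0, -0.072] rot [0.0, 0.0, 0.0] rows>= 2
```

Emit:
drive_tool([
  {"offset": [0,0,-0.12],"rotation": [0,0,0],"claw": 0},
  {"offset": [0,0,-0.27],"rotation": [0,0,0],"claw": 0},
  {"offset": [-0.1,-0.03,-0.38],"rotation": [0,0,0.05],"claw": 0},
  {"offset": [-0.3,-0.1,-0.4],"rotation": [0,0,0.1],"claw": 0},
  {"offset": [-0.5,-0.17,-0.4],"rotation": [0,0,0.15],"claw": 0},
  {"offset": [-0.7,-0.24,-0.4],"rotation": [0,0,0.164],"claw": 0},
  {"offset": [-0.88,-0.3,-0.4],"rotation": [0,0,0.164],"claw": 0},
  {"offset": [-0.98,-0.335,-0.4],"rotation": [0,0,0.164],"claw": 0},
  {"offset": [-0.999,-0.339,-0.4],"rotation": [0,0,0.164],"claw": 0},
  {"offset": [-0.999,-0.339,-0.4],"rotation": [0,0,0.164],"claw": 0},
  {"offset": [-0.999,-0.339,-0.4],"rotation": [0,0,0.164],"claw": 0},
])

```text
clock: 11.98
tcp_pos: [0.5982, 0.1756, 0.0381]
orientation: [-0.5, 3.101, -0.001]
contact_force: [-0.0, 0.8, -2.0]
grip_width: 0.0551
gripper_force: 37.8
```

```bash
python3 plan.py 640 189.5 20 108.3
```

```text
clock 11.98 tcp [598.2 175.6  38.1] yaw 108.3 -> 108.3 tilt 0.05 J [-0.6   0.6   0.29  1.82 -0.24  0.75  1.71] F [-0.   0.8 -2. ] w 55.1 gf 37.8
 offset [-0.294, 0.0, 0.121] rot [-0.0, 0.0, 0.0] rows>= 2
```

Emit:
drive_tool([
  {"offset": [-0.15,0,0.03],"rotation": [0,0,0],"claw": 0},
  {"offset": [-0.25,0,0.09],"rotation": [0,0,0],"claw": 0},
  {"offset": [-0.29,0,0.121],"rotation": [0,0,0],"claw": 0},
  {"offset": [-0.292,0,0.121],"rotation": [0,0,0],"claw": 0},
  {"offset": [-0.292,0,0.121],"rotation": [0,0,0],"claw": 0},
  {"offset": [-0.292,0,0.121],"rotation": [0,0,0],"claw": 0},
])

```text
clock: 12.48
tcp_pos: [0.6398, 0.1893, 0.0206]
orientation: [-0.5, 3.101, -0.001]
contact_force: [-0.3, 0.9, -1.1]
grip_width: 0.055
gripper_force: 37.9
```

```bash
python3 plan.py 640 189.5 -7 108.3;  python3 - <<'E'
from bench import *; from h import *
f=grab_frame("wrist"); np.savez("wrist5.npz",**f); cv2.imwrite("pics/wrist5.png",cv2.cvtColor(f["frame"],cv2.COLOR_RGB2BGR))
E
```

```text
clock 12.48 tcp [639.8 189.3  20.6] yaw 108.3 -> 108.3 tilt 0.06 J [-0.58  0.68  0.29  1.72 -0.25  0.78  1.72] F [-0.3  0.9 -1.1] w 55.0 gf 37.9
 offset [-0.001, 0.001, 0.184] rot [-0.0, 0.0, 0.0] rows>= 1
```

View pics/wrist5.png

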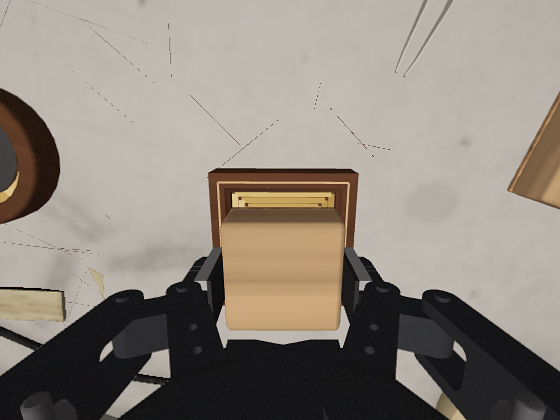

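The caul is held square and centred over the panel, with the lid centre at column 283 and the caul at 282.5. I'll lower it now.

Emit:
drive_tool([
  {"offset": [-0.001,0.001,0.05],"rotation": [0,0,0],"claw": 0},
  {"offset": [-0.001,0.001,0.1],"rotation": [0,0,0],"claw": 0},
  {"offset": [-0.001,0.001,0.13],"rotation": [0,0,0],"claw": 0},
  {"offset": [-0.001,0.001,0.15],"rotation": [0,0,0],"claw": 0},
  {"offset": [-0.001,0.001,0.165],"rotation": [0,0,0],"claw": 0},
  {"offset": [-0.001,0.001,0.175],"rotation": [0,0,0],"claw": 0},
  {"offset": [-0.001,0.001,0.18],"rotation": [0,0,0],"claw": 0},
  {"offset": [-0.001,0.001,0.18],"rotation": [0,0,0],"claw": 0},
  {"offset": [-0.001,0.001,0.18],"rotation": [0,0,0],"claw": 0},
])

```text
clock: 13.28
tcp_pos: [0.6415, 0.1901, -0.0064]
orientation: [-0.5, 3.099, -0.0]
contact_force: [0.5, -0.8, -1.1]
grip_width: 0.0554
gripper_force: 37.9
```

Emit:
drive_tool([
  {"offset": [0.006,0,0.004],"rotation": [0,0,0],"claw": 0},
  {"offset": [0.006,0,0.008],"rotation": [0,0,0],"claw": 0},
  {"offset": [0.006,0,0.01],"rotation": [0,0,0],"claw": 0},
  {"offset": [0.006,0,0.01],"rotation": [0,0,0],"claw": 0},
])

```text
clock: 13.62
tcp_pos: [0.6407, 0.1899, -0.0069]
orientation: [-0.5, 3.099, 0.0]
contact_force: [-3.0, -0.1, 6.2]
grip_width: 0.0555
gripper_force: 38.6
```

Seated with 6 N of contact. Now I release and head for the oblong caul.

Emit:
drive_tool([
  {"offset": [0,0,0],"rotation": [0,0,0],"claw": 0.75},
  {"offset": [0,0,0],"rotation": [0,0,0],"claw": 0.85},
  {"offset": [0,0,0],"rotation": [0,0,0],"claw": 1},
  {"offset": [0,0,0],"rotation": [0,0,0],"claw": 1},
  {"offset": [0,0,0],"rotation": [0,0,0],"claw": 1},
  {"offset": [0,0,-0.2],"rotation": [0,0,0],"claw": 1},
  {"offset": [0,0,-0.45],"rotation": [0,0,0],"claw": 1},
  {"offset": [0,0,-0.7],"rotation": [0,0,0],"claw": 1},
  {"offset": [0,0,-0.9],"rotation": [0,0,0],"claw": 1},
  {"offset": [0,0,-0.9],"rotation": [0,0,0],"claw": 1},
  {"offset": [0,0,-0.9],"rotation": [0,0,0],"claw": 1},
])

```text
clock: 14.53
tcp_pos: [0.6417, 0.1902, 0.1293]
orientation: [-0.5, 3.095, 0.001]
contact_force: [-0.3, 0.6, -1.0]
grip_width: 0.0852
gripper_force: 0.0
```

```bash
python3 plan.py 482 341 60 90
python3 - <<'E'
from bench import *; from h import *
f=grab_frame("wrist"); P=height(f); H=P[...,2]
print("ob px",project(f,[.482,.341,.03]),"sq",project(f,[.6405,.19,.044]))
m=np.zeros(H.shape,bool); m[:240,400:]=1
print("ob",rect(f,m&(H>.024)&(H<.04),.03))
m=(abs(P[...,0]-.6405)<.06)&(abs(P[...,1]-.19)<.06)
print("sq",rect(f,m&(H>.038)&(H<.055),.044)); q=m&(H>.038)&(H<.055); A=np.c_[P[q][:,:2],np.ones(q.sum())]; print("plane",np.linalg.lstsq(A,P[q][:,2],rcond=None)[0],np.median(P[q][:,2]))
print("lid",rect(f,m&(H>.013)&(H<.03),.022))
E
```

```text
clock 14.53 tcp [641.7 190.2 129.3] yaw 108.3 -> 90.0 tilt 0.38 J [-0.62  0.55  0.33  1.66 -0.21  0.96  1.68] F [-0.3  0.6 -1. ] w 85.2 gf 0.0
 offset [0.54, 0.999, 0.354] rot [0.0, 0.003, 0.16] rows>= 5
 offset [0.24, 0.226, 0.104] rot [0.0, 0.0, 0.0] rows>= 2
ob px [[508.38993512  83.28850217]] sq [[283.15976055 203.50004093]]
ob {'c': (491.0, 341.2), 'cen': (np.float64(487.6), np.float64(340.9)), 'wh': (153.4, 49.2), 'yaw': 0.2, 'area': 9884}
sq {'c': (640.5, 189.4), 'cen': (np.float64(639.5), np.float64(189.1)), 'wh': (55.4, 55.1), 'yaw': -71.6, 'area': 3646}
plane [0.00403197 0.0005858  0.04141674] 0.044172884927944744
lid {'c': (641.6, 189.4), 'cen': (np.float64(634.7), np.float64(187.0)), 'wh': (88.5, 88.1), 'yaw': 18.2, 'area': 4223}
```

Square caul is level at 44.2 mm and centred.

Emit:
drive_tool([
  {"offset": [0.27,0.5,0.1],"rotation": [0,0.003,0.16],"claw": 1},
  {"offset": [0.54,0.999,0.2],"rotation": [0,0.003,0.16],"claw": 1},
  {"offset": [0.54,0.999,0.2],"rotation": [0,0.003,0.16],"claw": 1},
  {"offset": [0.54,0.999,0.2],"rotation": [0,0.003,0.16],"claw": 1},
  {"offset": [0.54,0.999,0.2],"rotation": [0,0.003,0.16],"claw": 1},
  {"offset": [0.54,0.999,0.2],"rotation": [0,0.003,0.16],"claw": 1},
  {"offset": [0.54,0.999,0.2],"rotation": [0,0.003,0.16],"claw": 1},
])

```text
clock: 15.17
tcp_pos: [0.5153, 0.3061, 0.0954]
orientation: [0.003, -3.136, 0.005]
contact_force: [0.6, -0.2, -0.9]
grip_width: 0.0858
gripper_force: 0.0
```

Emit:
drive_tool([
  {"offset": [0.24,0.226,0.12],"rotation": [0,0,0],"claw": 1},
  {"offset": [0.24,0.226,0.25],"rotation": [0,0,0],"claw": 1},
  {"offset": [0.24,0.226,0.25],"rotation": [0,0,0],"claw": 1},
  {"offset": [0.24,0.226,0.25],"rotation": [0,0,0],"claw": 1},
  {"offset": [0.24,0.226,0.25],"rotation": [0,0,0],"claw": 1},
  {"offset": [0.24,0.226,0.25],"rotation": [0,0,0],"claw": 1},
])

```text
clock: 15.67
tcp_pos: [0.4825, 0.3388, 0.0603]
orientation: [-0.005, -3.14, 0.001]
contact_force: [-0.4, -0.1, 0.7]
grip_width: 0.0858
gripper_force: 0.0
```

```bash
python3 plan.py 482 341 -21 90
python3 - <<'E'
from bench import *; from h import *
f=grab_frame("wrist"); P=height(f); H=P[...,2]
m=(abs(P[...,0]-.482)<.12)&(abs(P[...,1]-.341)<.04)
print("ob",rect(f,m&(H>.024)&(H<.04),.03))
E
```

```text
clock 15.67 tcp [482.5 338.8  60.3] yaw 89.8 -> 90.0 tilt 0.09 J [-0.99  0.53  0.37  1.9  -0.27  0.76  1.09] F [-0.4 -0.1  0.7] w 85.8 gf 0.0
 offset [0.003, 0.015, 0.542] rot [-0.0, -0.001, -0.002] rows>= 2
ob {'c': (481.9, 343.7), 'cen': (np.float64(470.5), np.float64(343.7)), 'wh': (167.6, 45.4), 'yaw': 0.1, 'area': 14026}
```

Emit:
drive_tool([
  {"offset": [0.002,0.022,0.13],"rotation": [0,0,0],"claw": 1},
  {"offset": [0.002,0.022,0.26],"rotation": [0,0,0],"claw": 1},
  {"offset": [0.002,0.022,0.39],"rotation": [0,0,0],"claw": 1},
  {"offset": [0.002,0.022,0.48],"rotation": [0,0,0],"claw": 1},
  {"offset": [0.002,0.022,0.53],"rotation": [0,0,0],"claw": 1},
  {"offset": [0.002,0.022,0.54],"rotation": [0,0,0],"claw": 1},
  {"offset": [0.002,0.022,0.54],"rotation": [0,0,0],"claw": 1},
  {"offset": [0.002,0.022,0.54],"rotation": [0,0,0],"claw": 0.7},
  {"offset": [0.002,0.022,0.54],"rotation": [0,0,0],"claw": 0.5},
  {"offset": [0.002,0.022,0.54],"rotation": [0,0,0],"claw": 0.4},
  {"offset": [0.002,0.022,0.54],"rotation": [0,0,0],"claw": 0.3},
  {"offset": [0.002,0.022,0.54],"rotation": [0,0,0],"claw": 0.2},
  {"offset": [0.002,0.022,0.54],"rotation": [0,0,0],"claw": 0.1},
  {"offset": [0.002,0.022,0.54],"rotation": [0,0,0],"claw": 0},
], force=60)

```text
clock: 16.88
tcp_pos: [0.4801, 0.3443, -0.0206]
orientation: [0.0, -3.139, -0.001]
contact_force: [-1.4, -0.1, 6.6]
grip_width: 0.045
gripper_force: 62.7
```

```bash
python3 plan.py 482 341 110 90
```

```text
clock 16.88 tcp [480.1 344.3 -20.6] yaw 90.0 -> 90.0 tilt 0.14 J [-0.95  0.65  0.3   1.92 -0.32  0.61  1.13] F [-1.4 -0.1  6.6] w 45.0 gf 62.7
 offset [-0.011, -0.021, -0.871] rot [0.0, -0.001, 0.0] rows>= 4
```

Emit:
drive_tool([
  {"offset": [0,0,-0.12],"rotation": [0,0,0],"claw": 0},
  {"offset": [0,0,-0.3],"rotation": [0,0,0],"claw": 0},
  {"offset": [0,0,-0.5],"rotation": [0,0,0],"claw": 0},
  {"offset": [0,0,-0.7],"rotation": [0,0,0],"claw": 0},
  {"offset": [0,0,-0.82],"rotation": [0,0,0],"claw": 0},
  {"offset": [0,0,-0.87],"rotation": [0,0,0],"claw": 0},
  {"offset": [0,0,-0.87],"rotation": [0,0,0],"claw": 0},
  {"offset": [0,0,-0.87],"rotation": [0,0,0],"claw": 0},
  {"offset": [0,0,-0.87],"rotation": [0,0,0],"claw": 0},
])

```text
clock: 17.63
tcp_pos: [0.4787, 0.3431, 0.1071]
orientation: [0.001, -3.136, 0.004]
contact_force: [-0.1, -0.3, -1.7]
grip_width: 0.0445
gripper_force: 62.1
```

```bash
python3 plan.py 629 -189 90 81.7;python3 - <<'E'
from bench import *; from h import *
f=grab_frame("wrist"); o=get_obs(); p=np.array(o["tcp_pos"]); P=height(f)-p
z=P[...,2]; print(np.median(z[(abs(P[...,0]+.06)<.015)&(abs(P[...,1])<.015)&(z>0)]))
m=(P[...,0]<.12)&(P[...,0]>-.12)&(abs(P[...,1])<.035)&(z>.04)&(z<.065)&(f["frame"][...,0]>90)
zt=np.median(z[m]); r=rect(f,m,p[2]+zt); print(r,zt,"tcp",p*1000)
ys,xs=np.where(m); print("near end x rel",np.percentile(P[...,0][m],[0,.5])*1000)
E
```

```text
clock 17.63 tcp [478.7 343.1 107.1] yaw 90.0 -> 81.7 tilt 0.37 J [-1.03  0.47  0.39  1.87 -0.23  0.86  1.06] F [-0.1 -0.3 -1.7] w 44.5 gf 62.1
 offset [-0.282, -0.999, 0.033] rot [-0.002, -0.003, 0.073] rows>= 4
 offset [-0.446, -0.999, 0.034] rot [0.0, 0.0, 0.0] rows>= 4
 offset [-0.446, -0.999, 0.034] rot [0.0, 0.0, 0.0] rows>= 4
 offset [-0.188, -0.42, 0.014] rot [0.0, 0.0, 0.0] rows>= 2
0.05139349964081036
{'c': (455.3, 343.0), 'cen': (np.float64(445.7), np.float64(342.8)), 'wh': (116.6, 45.3), 'yaw': 0.2, 'area': 26072} 0.05100593513926366 tcp [478.75576987 343.06347199 107.02921245]
near end x rel [-82.13803712 -81.49833621]
```

Emit:
drive_tool([
  {"offset": [-0.05,-0.2,0],"rotation": [0,-0.003,0.03],"claw": 0},
  {"offset": [-0.12,-0.42,0],"rotation": [0,-0.003,0.05],"claw": 0},
  {"offset": [-0.18,-0.65,0],"rotation": [0,-0.003,0.073],"claw": 0},
  {"offset": [-0.24,-0.85,0],"rotation": [0,-0.003,0.073],"claw": 0},
  {"offset": [-0.282,-0.999,0],"rotation": [0,-0.003,0.073],"claw": 0},
])

```text
clock: 18.1
tcp_pos: [0.5221, 0.19, 0.1075]
orientation: [0.233, 3.132, -0.006]
contact_force: [0.6, -0.4, -2.4]
grip_width: 0.0445
gripper_force: 62.1
```

Emit:
drive_tool([
  {"offset": [-0.09,-0.2,0],"rotation": [0,0,0],"claw": 0},
  {"offset": [-0.18,-0.4,0],"rotation": [0,0,0],"claw": 0},
  {"offset": [-0.27,-0.6,0],"rotation": [0,0,0],"claw": 0},
  {"offset": [-0.36,-0.8,0],"rotation": [0,0,0],"claw": 0},
  {"offset": [-0.44,-0.999,0],"rotation": [0,0,0],"claw": 0},
])

```text
clock: 18.52
tcp_pos: [0.5653, 0.0343, 0.1078]
orientation: [0.229, 3.133, -0.003]
contact_force: [1.1, 0.1, -1.8]
grip_width: 0.0445
gripper_force: 62.1
```

Emit:
drive_tool([
  {"offset": [-0.09,-0.2,0],"rotation": [0,0,0],"claw": 0},
  {"offset": [-0.18,-0.4,0],"rotation": [0,0,0],"claw": 0},
  {"offset": [-0.27,-0.6,0],"rotation": [0,0,0],"claw": 0},
  {"offset": [-0.36,-0.8,0],"rotation": [0,0,0],"claw": 0},
  {"offset": [-0.43,-0.96,0],"rotation": [0,0,0],"claw": 0},
  {"offset": [-0.44,-0.999,0],"rotation": [0,0,0],"claw": 0},
  {"offset": [-0.44,-0.999,0],"rotation": [0,0,0],"claw": 0},
  {"offset": [-0.44,-0.999,0],"rotation": [0,0,0],"claw": 0},
])

```text
clock: 19.18
tcp_pos: [0.6084, -0.1211, 0.1081]
orientation: [0.229, 3.133, -0.001]
contact_force: [-0.5, 0.3, -2.6]
grip_width: 0.0449
gripper_force: 62.1
```

```bash
python3 plan.py 627.6 -189 70 81.7
```

```text
clock 19.18 tcp [ 608.4 -121.1  108.1] yaw 81.6 -> 81.7 tilt 0.04 J [-0.26  0.53  0.48  1.8  -0.31  0.89  1.79] F [-0.5  0.3 -2.6] w 44.9 gf 62.1
 offset [-0.193, -0.429, 0.254] rot [-0.0, 0.0, -0.001] rows>= 2
```

Emit:
drive_tool([
  {"offset": [-0.08,-0.18,0],"rotation": [0,0,0],"claw": 0},
  {"offset": [-0.15,-0.34,0.05],"rotation": [0,0,0],"claw": 0},
  {"offset": [-0.185,-0.41,0.12],"rotation": [0,0,0],"claw": 0},
  {"offset": [-0.193,-0.429,0.2],"rotation": [0,0,0],"claw": 0},
  {"offset": [-0.193,-0.429,0.254],"rotation": [0,0,0],"claw": 0},
  {"offset": [-0.193,-0.429,0.254],"rotation": [0,0,0],"claw": 0},
  {"offset": [-0.193,-0.429,0.254],"rotation": [0,0,0],"claw": 0},
  {"offset": [-0.193,-0.429,0.254],"rotation": [0,0,0],"claw": 0},
])

```text
clock: 19.85
tcp_pos: [0.6289, -0.1877, 0.0715]
orientation: [0.225, 3.131, -0.0]
contact_force: [0.4, 0.3, -1.6]
grip_width: 0.0448
gripper_force: 62.1
```

```bash
python3 plan.py 627.6 -189 20 81.7;python3 - <<'E'
from bench import *; from h import *
f=grab_frame("wrist"); np.savez("wrist6.npz",**f); cv2.imwrite("pics/wrist6.png",cv2.cvtColor(f["frame"],cv2.COLOR_RGB2BGR))
s=grab_frame("top"); np.savez("top6.npz",**s)
P=height(f); H=P[...,2]; m=(H>.014)&(H<.03)&(abs(P[...,0]-.63)<.13)&(abs(P[...,1]+.19)<.08); print(rect(f,m,.022))
E
```

```text
clock 19.85 tcp [ 628.9 -187.7   71.5] yaw 81.8 -> 81.7 tilt 0.13 J [-0.13  0.62  0.46  1.73 -0.35  0.86  1.91] F [ 0.4  0.3 -1.6] w 44.8 gf 62.1
 offset [0.008, -0.009, 0.343] rot [-0.0, 0.001, 0.001] rows>= 2
{'c': (533.5, -177.3), 'cen': (np.float64(533.1), np.float64(-178.8)), 'wh': (78.1, 9.2), 'yaw': 86.1, 'area': 585}
```

View pics/wrist6.png

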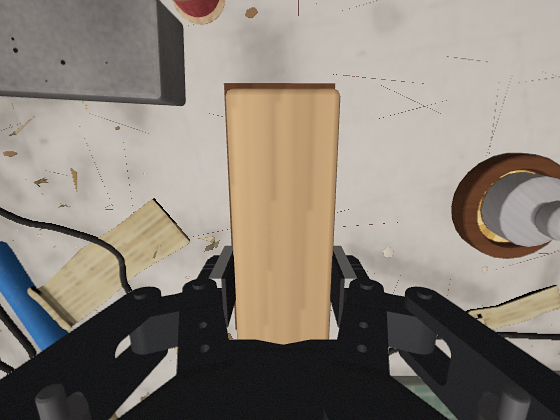

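Run:
```python
from h import *
f=dict(np.load("wrist6.npz")); P=height(f); H=P[...,2]
a=cast(f,[[225,83.5],[335,83.5]],.022)[:,:2]*1000; d=a[1]-a[0]; print(a,np.linalg.norm(d)); th=np.degrees(np.arctan2(d[1],d[0])); 
L=np.array([np.cos(np.radians(th-90)),np.sin(np.radians(th-90))]); print("yaw",th-90,"centre",a.mean(0)+101*L)
b=f["frame"][60:130,210:350].astype(int); 
for u in (250,280,310):
    print(u,[ (v,f["frame"][v,u].tolist(),(P[v,u]*1000).round(0).tolist()) for v in range(80,96,2)])
s=dict(np.load("top6.npz")); Q=height(s); h=Q[...,2]
m=(h>.012)&(h<.034)&(abs(Q[...,0]-.647)<.06)&(abs(Q[...,1]+.003)<.06); print("rdlid+disc",rect(s,m,.022))
q=(abs(P[...,0]-.647)<.06)&(abs(P[...,1]+.003)<.06); m2=q&(H>.033)&(H<.045); print("disc",rect(f,m2,.038))
```

```text
[[ 526.77705823 -214.12461771]
 [ 537.82928589 -137.76728613]] 77.15305452403514
yaw -8.235993144168717 centre [ 632.26150212 -190.41427079]
250 [(80, [171, 163, 156], [524.0, -198.0, 1.0]), (82, [176, 171, 165], [525.0, -198.0, 1.0]), (84, [89, 55, 35], [530.0, -197.0, 23.0]), (86, [89, 57, 39], [531.0, -197.0, 22.0]), (88, [99, 73, 53], [545.0, -189.0, 118.0]), (90, [169, 136, 99], [547.0, -189.0, 121.0]), (92, [184, 151, 110], [547.0, -189.0, 121.0]), (94, [198, 164, 123], [548.0, -189.0, 121.0])]
280 [(80, [168, 162, 154], [527.0, -175.0, -1.0]), (82, [173, 170, 163], [528.0, -176.0, -0.0]), (84, [97, 60, 39], [533.0, -176.0, 23.0]), (86, [98, 62, 43], [534.0, -176.0, 22.0]), (88, [94, 71, 49], [547.0, -177.0, 120.0]), (90, [151, 121, 86], [548.0, -177.0, 122.0]), (92, [166, 136, 100], [549.0, -177.0, 121.0]), (94, [181, 150, 109], [550.0, -178.0, 121.0])]
310 [(80, [194, 188, 180], [530.0, -153.0, 1.0]), (82, [200, 196, 189], [531.0, -152.0, -2.0]), (84, [98, 59, 36], [536.0, -155.0, 23.0]), (86, [102, 63, 42], [537.0, -155.0, 22.0]), (88, [100, 74, 52], [549.0, -166.0, 120.0]), (90, [153, 124, 88], [550.0, -166.0, 122.0]), (92, [166, 133, 97], [551.0, -166.0, 121.0]), (94, [178, 146, 106], [551.0, -166.0, 121.0])]
rdlid+disc {'c': (647.8, -2.2), 'cen': (np.float64(646.1), np.float64(-2.7)), 'wh': (84.3, 84.0), 'yaw': 43.8, 'area': 343}
disc {'c': (646.4, -11.1), 'cen': (np.float64(643.7), np.float64(-11.8)), 'wh': (54.2, 45.2), 'yaw': -3.9, 'area': 3001}
```

```bash
python3 plan.py 629 -189.7 20 81.7
```

```text
clock 19.95 tcp [ 629.2 -188.6   72. ] yaw 81.7 -> 81.7 tilt 0.19 J [-0.13  0.62  0.46  1.73 -0.35  0.86  1.91] F [ 0.6 -0.7 -1.6] w 44.7 gf 62.1
 offset [0.001, -0.007, 0.347] rot [-0.0, 0.002, 0.0] rows>= 2
```

Emit:
drive_tool([
  {"offset": [0.001,-0.006,0.1],"rotation": [0,0.001,0],"claw": 0},
  {"offset": [0.001,-0.006,0.2],"rotation": [0,0.001,0],"claw": 0},
  {"offset": [0.001,-0.006,0.3],"rotation": [0,0.001,0],"claw": 0},
  {"offset": [0.001,-0.006,0.347],"rotation": [0,0.001,0],"claw": 0},
  {"offset": [0.001,-0.006,0.347],"rotation": [0,0.001,0],"claw": 0},
  {"offset": [0.001,-0.006,0.347],"rotation": [0,0.001,0],"claw": 0},
  {"offset": [0.001,-0.006,0.347],"rotation": [0,0.001,0],"claw": 0},
])

```text
clock: 20.53
tcp_pos: [0.629, -0.191, 0.0199]
orientation: [0.229, 3.132, -0.002]
contact_force: [0.4, -0.1, -1.8]
grip_width: 0.0453
gripper_force: 62.1
```

```bash
python3 plan.py 629 -189.7 -6 81.7
```

```text
clock 20.53 tcp [ 629.  -191.    19.9] yaw 81.6 -> 81.7 tilt 0.11 J [-0.1   0.69  0.43  1.75 -0.38  0.78  1.94] F [ 0.4 -0.1 -1.8] w 45.3 gf 62.1
 offset [0.001, 0.009, 0.172] rot [-0.001, 0.001, -0.001] rows>= 1
```

Emit:
drive_tool([
  {"offset": [0.001,0.006,0.04],"rotation": [0,0.001,0],"claw": 0},
  {"offset": [0.001,0.006,0.08],"rotation": [0,0.001,0],"claw": 0},
  {"offset": [0.001,0.006,0.11],"rotation": [0,0.001,0],"claw": 0},
  {"offset": [0.001,0.006,0.135],"rotation": [0,0.001,0],"claw": 0},
  {"offset": [0.001,0.006,0.152],"rotation": [0,0.001,0],"claw": 0},
  {"offset": [0.001,0.006,0.165],"rotation": [0,0.001,0],"claw": 0},
  {"offset": [0.001,0.006,0.172],"rotation": [0,0.001,0],"claw": 0},
  {"offset": [0.001,0.006,0.172],"rotation": [0,0.001,0],"claw": 0},
])

```text
clock: 21.2
tcp_pos: [0.6285, -0.1898, -0.0064]
orientation: [-0.229, -3.132, 0.001]
contact_force: [-0.1, 0.2, -1.3]
grip_width: 0.0445
gripper_force: 62.1
```

Emit:
drive_tool([
  {"offset": [0,0,0.004],"rotation": [0,0,0],"claw": 0},
  {"offset": [0,0,0.008],"rotation": [0,0,0],"claw": 0},
  {"offset": [0,0,0.01],"rotation": [0,0,0],"claw": 0},
  {"offset": [0,0,0.01],"rotation": [0,0,0],"claw": 0},
])

```text
clock: 21.53
tcp_pos: [0.6287, -0.1899, -0.0066]
orientation: [-0.229, -3.132, 0.001]
contact_force: [-3.0, 2.0, 8.3]
grip_width: 0.0446
gripper_force: 63.4
```

Emit:
drive_tool([
  {"offset": [0,0,0],"rotation": [0,0,0],"claw": 0.65},
  {"offset": [0,0,0],"rotation": [0,0,0],"claw": 0.8},
  {"offset": [0,0,0],"rotation": [0,0,0],"claw": 1},
  {"offset": [0,0,0],"rotation": [0,0,0],"claw": 1},
  {"offset": [0,0,0],"rotation": [0,0,0],"claw": 1},
  {"offset": [0,0,0],"rotation": [0,0,0],"claw": 1},
  {"offset": [0,0,-0.2],"rotation": [0,0,0],"claw": 1},
  {"offset": [0,0,-0.45],"rotation": [0,0,0],"claw": 1},
  {"offset": [0,0,-0.7],"rotation": [0,0,0],"claw": 1},
  {"offset": [0,0,-0.95],"rotation": [0,0,0],"claw": 1},
  {"offset": [0,0,-0.95],"rotation": [0,0,0],"claw": 1},
  {"offset": [0,0,-0.95],"rotation": [0,0,0],"claw": 1},
])

```text
clock: 22.53
tcp_pos: [0.6305, -0.1903, 0.1374]
orientation: [0.229, 3.129, -0.002]
contact_force: [0.2, 0.6, -1.1]
grip_width: 0.0856
gripper_force: 0.0
```

```bash
python3 plan.py 447.3 -125.8 70 -2;python3 - <<'E'
from bench import *; from h import *
f=grab_frame("wrist"); P=height(f); H=P[...,2]
m=(abs(P[...,0]-.63)<.13)&(abs(P[...,1]+.19)<.08)
q=m&(H>.038)&(H<.05)&(f["frame"][...,0]>100); print("caul",rect(f,q,.044),np.linalg.lstsq(np.c_[P[q][:,:2],np.ones(q.sum())],P[q][:,2],rcond=None)[0])
s=grab_frame("top"); Q=height(s); h=Q[...,2]; m=(abs(Q[...,0]-.63)<.13)&(abs(Q[...,1]+.19)<.08); print("top lid",rect(s,m&(h>.012)&(h<.06),.022))
m=(abs(P[...,0]-.647)<.06)&(abs(P[...,1]+.003)<.06); print("disc",rect(f,m&(H>.032)&(H<.045),.038),"knob",rect(f,m&(H>.056)&(H<.08),.065),"lid",rect(f,m&(H>.014)&(H<.08),.022)) 
cv2.imwrite("pics/w7.png",cv2.cvtColor(f["frame"],cv2.COLOR_RGB2BGR))
E
```

```text
clock 22.53 tcp [ 630.5 -190.3  137.4] yaw 81.6 -> -2.0 tilt 0.23 J [-0.15  0.55  0.5   1.69 -0.31  0.98  1.88] F [ 0.2  0.6 -1.1] w 85.6 gf 0.0
 offset [0.999, 0.195, 0.349] rot [0.001, 0.002, 0.73] rows>= 12
 offset [0.083, -0.266, 0.097] rot [0.0, 0.0, 0.0] rows>= 2
caul {'c': (630.5, -190.5), 'cen': (np.float64(621.5), np.float64(-189.2)), 'wh': (167.2, 45.5), 'yaw': -8.3, 'area': 8599} [-0.00894412 -0.03678492  0.04285085]
top lid {'c': (517.2, -273.7), 'cen': (np.float64(514.9), np.float64(-271.6)), 'wh': (29.4, 8.6), 'yaw': -20.3, 'area': 22}
disc {'c': (645.6, -7.3), 'cen': (np.float64(643.3), np.float64(-9.9)), 'wh': (53.4, 53.1), 'yaw': -24.4, 'area': 1910} knob {'c': (645.8, -7.0), 'cen': (np.float64(645.4), np.float64(-7.0)), 'wh': (29.1, 25.4), 'yaw': 81.7, 'area': 805} lid {'c': (648.3, -6.1), 'cen': (np.float64(646.9), np.float64(-5.1)), 'wh': (87.0, 86.6), 'yaw': 23.0, 'area': 5868}
```

View pics/w7.png

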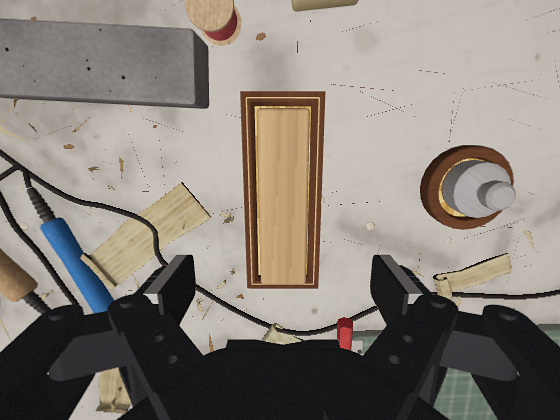

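The oblong caul lies in its panel, with the lid at cols 241–325 and the caul at 253–311. The round weight is in its lid at (467,185). I'll check both for level and then measure the brass.

Run:
```python
from bench import *; from h import *
f=grab_frame("wrist"); P=height(f); H=P[...,2]*1000
c=np.array([.6305,-.1905]); a=np.radians(-8.3); L=np.array([np.cos(a),np.sin(a)]); W=np.array([-L[1],L[0]])
d=P[...,:2]-c; s,t=d@L,d@W
for lo,hi in ((-.08,-.05),(-.05,-.02),(-.02,.01)):
    print([round(float(np.median(H[(s>lo)&(s<hi)&(abs(t-k)<.003)])),1) for k in (-.018,-.009,0,.009,.018)])
# table flatness on either side, rim heights
print([round(float(np.median(H[(abs(s+.03)<.03)&(abs(t-k)<.002)])),1) for k in (-.07,-.06,-.037,-.034,.034,.037,.06,.07)])
m=(abs(P[...,0]-.647)<.06)&(abs(P[...,1]+.003)<.06); dx,dy=P[...,0]-.6456,P[...,1]+.0073
q=m&(np.hypot(dx,dy)<.025)&(H>33)&(H<46); print(np.linalg.lstsq(np.c_[P[q][:,:2],np.ones(q.sum())],H[q]/1000,rcond=None)[0],np.median(H[q]))
```

```text
[44.2, 44.3, 307.0, 44.3, 44.3]
[262.9, 263.9, 44.3, 263.9, 262.6]
[250.1, 247.5, 251.8, 249.2, 244.7]
[234.3, 245.7, 244.0, 242.5, 244.3, 243.9, 248.6, 233.7]
[0.04898298 0.09745882 0.0105698 ] 41.35743593949817
```

Emit:
drive_tool([
  {"offset": [0.25,0.05,0],"rotation": [0,0.001,0.73],"claw": 1},
  {"offset": [0.5,0.1,0],"rotation": [0,0.001,0.73],"claw": 1},
  {"offset": [0.7,0.15,0.1],"rotation": [0,0.001,0.73],"claw": 1},
  {"offset": [0.9,0.19,0.2],"rotation": [0,0.001,0.73],"claw": 1},
  {"offset": [0.999,0.195,0.3],"rotation": [0,0.001,0.73],"claw": 1},
  {"offset": [0.999,0.195,0.3],"rotation": [0,0.001,0.73],"claw": 1},
  {"offset": [0.999,0.195,0.3],"rotation": [0,0.001,0.73],"claw": 1},
  {"offset": [0.999,0.195,0.3],"rotation": [0,0.001,0.73],"claw": 1},
  {"offset": [0.999,0.195,0.3],"rotation": [0,0.001,0.73],"claw": 1},
  {"offset": [0.999,0.195,0.3],"rotation": [0,0.001,0.73],"claw": 1},
  {"offset": [0.999,0.195,0.3],"rotation": [0,0.001,0.73],"claw": 1},
  {"offset": [0.999,0.195,0.3],"rotation": [0,0.001,0.73],"claw": 1},
  {"offset": [0.999,0.195,0.3],"rotation": [0,0.001,0.73],"claw": 1},
  {"offset": [0.999,0.195,0.3],"rotation": [0,0.001,0.73],"claw": 1},
])

```text
clock: 23.85
tcp_pos: [0.4838, -0.1389, 0.0888]
orientation: [-2.254, -2.183, 0.006]
contact_force: [-0.6, -0.6, -0.4]
grip_width: 0.0856
gripper_force: 0.0
```

```bash
python3 plan.py 447.3 -125.8 40 -2;python3 - <<'E'
from bench import *; from h import *
f=grab_frame("wrist"); P=height(f); H=P[...,2]
m=(abs(P[...,0]-.447)<.05)&(abs(P[...,1]+.126)<.05)
q=m&(H>.022)&(H<.055); print("brass",rect(f,q,.028)); q=m&(H>.042)&(H<.06); print("knob",rect(f,q,.05))
s=grab_frame("top"); Q=height(s); h=Q[...,2]; m=(abs(Q[...,0]-.647)<.05)&(abs(Q[...,1]+.003)<.05); print("rd lid",rect(s,m&(h>.012)&(h<.08),.022),"disc",rect(s,m&(h>.03)&(h<.09),.038),"knob",rect(s,m&(h>.057)&(h<.09),.065))
q=m&(h>.032)&(h<.046);print(np.linalg.lstsq(np.c_[Q[q][:,:2],np.ones(q.sum())],h[q],rcond=None)[0],np.median(h[q]))
E
```

```text
clock 23.85 tcp [ 483.8 -138.9   88.8] yaw -1.8 -> -2.0 tilt 0.3 J [-0.53  0.49  0.89  2.1  -0.53  0.8   0.65] F [-0.6 -0.6 -0.4] w 85.6 gf 0.0
 offset [0.079, -0.244, 0.327] rot [-0.003, 0.0, 0.001] rows>= 2
brass {'c': (448.1, -126.3), 'cen': (np.float64(448.4), np.float64(-125.0)), 'wh': (60.1, 34.8), 'yaw': 87.0, 'area': 3069}
knob {'c': (448.7, -125.6), 'cen': (np.float64(448.7), np.float64(-125.5)), 'wh': (17.0, 15.2), 'yaw': 42.5, 'area': 380}
rd lid {'c': (647.8, -3.7), 'cen': (np.float64(648.2), np.float64(-2.8)), 'wh': (83.2, 82.3), 'yaw': 89.5, 'area': 584} disc {'c': (645.0, -2.1), 'cen': (np.float64(646.4), np.float64(-2.2)), 'wh': (53.2, 48.7), 'yaw': -0.5, 'area': 242} knob {'c': (646.9, -2.0), 'cen': (np.float64(646.3), np.float64(-2.5)), 'wh': (23.7, 23.5), 'yaw': 43.7, 'area': 59}
[0.01768642 0.00274341 0.02877002] 0.04005551011672527
```

Emit:
drive_tool([
  {"offset": [0.04,-0.12,0.1],"rotation": [-0.002,0,0.009],"claw": 1},
  {"offset": [0.076,-0.235,0.25],"rotation": [-0.002,0,0.009],"claw": 0.85},
  {"offset": [0.076,-0.235,0.4],"rotation": [-0.002,0,0.009],"claw": 0.8},
  {"offset": [0.076,-0.235,0.4],"rotation": [-0.002,0,0.009],"claw": 0.8},
  {"offset": [0.076,-0.235,0.4],"rotation": [-0.002,0,0.009],"claw": 0.8},
  {"offset": [0.076,-0.235,0.4],"rotation": [-0.002,0,0.009],"claw": 0.8},
])

```text
clock: 24.45
tcp_pos: [0.4507, -0.1269, 0.0308]
orientation: [2.278, 2.161, 0.003]
contact_force: [-0.2, -0.6, 0.3]
grip_width: 0.0683
gripper_force: 0.0
```

```bash
python3 plan.py 448.3 -125.7 -24 -3
```

```text
clock 24.45 tcp [ 450.7 -126.9   30.8] yaw -3.0 -> -3.0 tilt 0.14 J [-0.48  0.52  0.79  2.22 -0.64  0.64  0.72] F [-0.2 -0.6  0.3] w 68.3 gf 0.0
 offset [0.007, -0.017, 0.365] rot [0.001, -0.0, -0.0] rows>= 2
```

Emit:
drive_tool([
  {"offset": [0.006,-0.014,0.09],"rotation": [0,0,0],"claw": 0.8},
  {"offset": [0.006,-0.014,0.18],"rotation": [0,0,0],"claw": 0.8},
  {"offset": [0.006,-0.014,0.27],"rotation": [0,0,0],"claw": 0.8},
  {"offset": [0.006,-0.014,0.34],"rotation": [0,0,0],"claw": 0.8},
  {"offset": [0.006,-0.014,0.362],"rotation": [0,0,0],"claw": 0.8},
  {"offset": [0.006,-0.014,0.362],"rotation": [0,0,0],"claw": 0.8},
  {"offset": [0.006,-0.014,0.362],"rotation": [0,0,0],"claw": 0.6},
  {"offset": [0.006,-0.014,0.362],"rotation": [0,0,0],"claw": 0.4},
  {"offset": [0.006,-0.014,0.362],"rotation": [0,0,0],"claw": 0.3},
  {"offset": [0.006,-0.014,0.362],"rotation": [0,0,0],"claw": 0.2},
  {"offset": [0.006,-0.014,0.362],"rotation": [0,0,0],"claw": 0.1},
  {"offset": [0.006,-0.014,0.362],"rotation": [0,0,0],"claw": 0},
  {"offset": [0.006,-0.014,0.362],"rotation": [0,0,0],"claw": 0},
], force=70)

```text
clock: 25.53
tcp_pos: [0.4483, -0.1253, -0.0234]
orientation: [2.279, 2.161, 0.004]
contact_force: [-2.1, 1.1, 8.6]
grip_width: 0.034
gripper_force: 70.0
```

```bash
python3 plan.py 448 -125 66 -3
```

```text
clock 25.53 tcp [ 448.3 -125.3  -23.4] yaw -3.0 -> -3.0 tilt 0.16 J [-0.37  0.61  0.65  2.24 -0.76  0.53  0.82] F [-2.1  1.1  8.6] w 34.0 gf 70.0
 offset [0.003, -0.001, -0.596] rot [0.001, -0.0, -0.0] rows>= 3
```

Emit:
drive_tool([
  {"offset": [0,0,-0.1],"rotation": [0,0,0],"claw": 0},
  {"offset": [0,0,-0.25],"rotation": [0,0,0],"claw": 0},
  {"offset": [0,0,-0.42],"rotation": [0,0,0],"claw": 0},
  {"offset": [0,0,-0.6],"rotation": [0,0,0],"claw": 0},
  {"offset": [0,0,-0.7],"rotation": [0,0,0],"claw": 0},
  {"offset": [0,0,-0.73],"rotation": [0,0,0],"claw": 0},
  {"offset": [0,0,-0.73],"rotation": [0,0,0],"claw": 0},
  {"offset": [0,0,-0.73],"rotation": [0,0,0],"claw": 0},
])

```text
clock: 26.2
tcp_pos: [0.4469, -0.1246, 0.0845]
orientation: [-2.278, -2.162, -0.002]
contact_force: [-0.1, -0.3, -5.5]
grip_width: 0.0335
gripper_force: 72.4
```

```bash
python3 plan.py 640.4 189.6 80 18.3
python3 - <<'E'
from bench import *; from h import *
f=grab_frame("wrist"); o=get_obs(); p=np.array(o["tcp_pos"]); P=height(f)-p; z=P[...,2]
m=(abs(P[...,0])<.05)&(abs(P[...,1])<.045)&(z>.04)&(z<.1)&(f["frame"][...,0].astype(int)-f["frame"][...,2]>30)
print("z",np.percentile(z[m],[2,50,98])); r=rect(f,m,p[2]+.0515); print(r,p*1000)
m&=z>.068; print(rect(f,m,p[2]+.0734))
E
```

```text
clock 26.2 tcp [ 446.9 -124.6   84.5] yaw -3.0 -> 18.3 tilt 0.07 J [-0.6   0.43  0.92  2.2  -0.52  0.74  0.62] F [-0.1 -0.3 -5.5] w 33.5 gf 72.4
 offset [0.999, 0.545, 0.015] rot [0.0, -0.001, -0.186] rows>= 5
 offset [0.841, 0.999, 0.016] rot [0.0, 0.0, 0.0] rows>= 5
 offset [0.011, 0.013, 0.0] rot [0.0, 0.0, 0.0] rows>= 1
z [0.04422421 0.05211343 0.0744741 ]
{'c': (447.1, -124.1), 'cen': (np.float64(447.3), np.float64(-121.9)), 'wh': (62.8, 34.5), 'yaw': 87.0, 'area': 9133} [ 446.57692006 -124.74134057   84.13956956]
{'c': (447.2, -123.4), 'cen': (np.float64(447.1), np.float64(-123.6)), 'wh': (17.1, 15.2), 'yaw': 87.0, 'area': 1258}
```

Emit:
drive_tool([
  {"offset": [0.2,0.11,0],"rotation": [0,-0.001,-0.05],"claw": 0},
  {"offset": [0.4,0.22,0],"rotation": [0,-0.001,-0.1],"claw": 0},
  {"offset": [0.6,0.33,0],"rotation": [0,-0.001,-0.15],"claw": 0},
  {"offset": [0.8,0.44,0],"rotation": [0,-0.001,-0.186],"claw": 0},
  {"offset": [0.999,0.545,0],"rotation": [0,-0.001,-0.186],"claw": 0},
])

```text
clock: 26.67
tcp_pos: [0.5368, 0.0214, 0.0838]
orientation: [1.836, 2.549, -0.003]
contact_force: [0.2, -0.5, -5.2]
grip_width: 0.0334
gripper_force: 72.2
```

Emit:
drive_tool([
  {"offset": [0.17,0.2,0],"rotation": [0,0,0],"claw": 0},
  {"offset": [0.34,0.4,0],"rotation": [0,0,0],"claw": 0},
  {"offset": [0.5,0.6,0],"rotation": [0,0,0],"claw": 0},
  {"offset": [0.68,0.8,0],"rotation": [0,0,0],"claw": 0},
  {"offset": [0.8,0.94,0],"rotation": [0,0,0],"claw": 0},
  {"offset": [0.84,0.98,0],"rotation": [0,0,0],"claw": 0},
  {"offset": [0.84,0.999,0],"rotation": [0,0,0],"claw": 0},
  {"offset": [0.84,0.999,0],"rotation": [0,0,0],"claw": 0},
  {"offset": [0.84,0.999,0],"rotation": [0,0,0],"claw": 0},
])

```text
clock: 27.42
tcp_pos: [0.6389, 0.1839, 0.084]
orientation: [1.843, 2.542, -0.005]
contact_force: [0.7, -0.1, -4.9]
grip_width: 0.0337
gripper_force: 72.3
```

```bash
python3 plan.py 640.5 189.0 35 18.3
```

```text
clock 27.42 tcp [638.9 183.9  84. ] yaw 18.1 -> 18.3 tilt 0.2 J [-0.87  0.7   0.74  1.71 -0.55  0.95  0.4 ] F [ 0.7 -0.1 -4.9] w 33.7 gf 72.3
 offset [0.03, 0.021, 0.327] rot [-0.001, 0.002, -0.002] rows>= 2
```

Emit:
drive_tool([
  {"offset": [0.025,0.018,0.08],"rotation": [0,0.001,-0.002],"claw": 0},
  {"offset": [0.025,0.018,0.16],"rotation": [0,0.001,-0.002],"claw": 0},
  {"offset": [0.025,0.018,0.24],"rotation": [0,0.001,-0.002],"claw": 0},
  {"offset": [0.025,0.018,0.3],"rotation": [0,0.001,-0.002],"claw": 0},
  {"offset": [0.025,0.018,0.327],"rotation": [0,0.001,-0.002],"claw": 0},
  {"offset": [0.025,0.018,0.327],"rotation": [0,0.001,-0.002],"claw": 0},
  {"offset": [0.025,0.018,0.327],"rotation": [0,0.001,-0.002],"claw": 0},
  {"offset": [0.025,0.018,0.327],"rotation": [0,0.001,-0.002],"claw": 0},
])

```text
clock: 28.08
tcp_pos: [0.6419, 0.1909, 0.0367]
orientation: [1.835, 2.549, 0.002]
contact_force: [0.8, -0.1, -4.7]
grip_width: 0.0335
gripper_force: 72.2
```

```bash
python3 plan.py 640.5 189.0 21 18.3
python3 - <<'E'
from bench import *; from h import *
f=grab_frame("wrist"); cv2.imwrite("pics/w8.png",cv2.cvtColor(f["frame"],cv2.COLOR_RGB2BGR))
E
```

```text
clock 28.08 tcp [641.9 190.9  36.7] yaw 18.5 -> 18.3 tilt 0.11 J [-0.84  0.76  0.69  1.73 -0.6   0.88  0.43] F [ 0.8 -0.1 -4.7] w 33.5 gf 72.2
 offset [-0.009, -0.013, 0.104] rot [0.001, 0.0, 0.002] rows>= 1
```

View pics/w8.png

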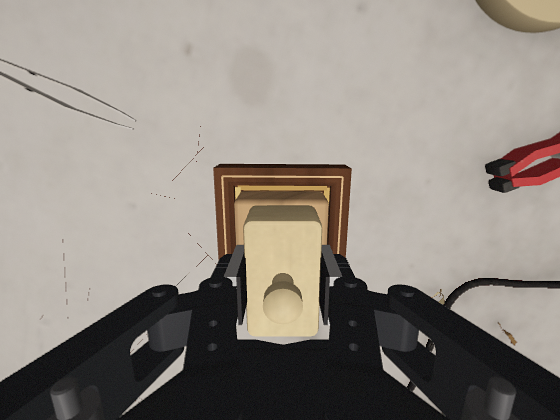

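The brass hangs upright, at cols 245–321, over the caul at cols 235–328. It is centred, so I'll lower it gently.

Emit:
drive_tool([
  {"offset": [-0.006,-0.01,0.03],"rotation": [0,0,0.001],"claw": 0},
  {"offset": [-0.006,-0.01,0.055],"rotation": [0,0,0.001],"claw": 0},
  {"offset": [-0.006,-0.01,0.075],"rotation": [0,0,0.001],"claw": 0},
  {"offset": [-0.006,-0.01,0.09],"rotation": [0,0,0.001],"claw": 0},
  {"offset": [-0.006,-0.01,0.098],"rotation": [0,0,0.001],"claw": 0},
  {"offset": [-0.006,-0.01,0.102],"rotation": [0,0,0.001],"claw": 0},
  {"offset": [-0.006,-0.01,0.102],"rotation": [0,0,0.001],"claw": 0},
])

```text
clock: 28.72
tcp_pos: [0.6403, 0.1896, 0.0208]
orientation: [1.838, 2.547, 0.001]
contact_force: [0.1, 0.4, -5.1]
grip_width: 0.0333
gripper_force: 72.3
```

Emit:
drive_tool([
  {"offset": [0,0,0.004],"rotation": [0,0,0],"claw": 0},
  {"offset": [0,0,0.008],"rotation": [0,0,0],"claw": 0},
  {"offset": [0,0,0.01],"rotation": [0,0,0],"claw": 0},
  {"offset": [0,0,0.01],"rotation": [0,0,0],"claw": 0},
])

```text
clock: 29.05
tcp_pos: [0.6404, 0.1897, 0.0207]
orientation: [1.838, 2.548, 0.003]
contact_force: [-6.0, 0.4, 7.3]
grip_width: 0.0338
gripper_force: 74.0
```

Emit:
drive_tool([
  {"offset": [0,0,0],"rotation": [0,0,0],"claw": 0.5},
  {"offset": [0,0,0],"rotation": [0,0,0],"claw": 0.65},
  {"offset": [0,0,0],"rotation": [0,0,0],"claw": 0.75},
  {"offset": [0,0,0],"rotation": [0,0,0],"claw": 0.75},
  {"offset": [0,0,0],"rotation": [0,0,0],"claw": 0.75},
  {"offset": [0,0,-0.15],"rotation": [0,0,0],"claw": 0.75},
  {"offset": [0,0,-0.4],"rotation": [0,0,0],"claw": 0.8},
  {"offset": [0,0,-0.65],"rotation": [0,0,0],"claw": 1},
  {"offset": [0,0,-0.9],"rotation": [0,0,0],"claw": 1},
  {"offset": [0,0,-0.9],"rotation": [0,0,0],"claw": 1},
  {"offset": [0,0,-0.9],"rotation": [0,0,0],"claw": 1},
])

```text
clock: 29.97
tcp_pos: [0.6419, 0.1898, 0.157]
orientation: [1.836, 2.545, 0.008]
contact_force: [-0.1, 0.7, -1.9]
grip_width: 0.0852
gripper_force: 0.0
```

```bash
python3 plan.py 500 -300 155 81
python3 - <<'E'
from bench import *; from h import *
f=grab_frame("wrist"); P=height(f); H=P[...,2]
m=(abs(P[...,0]-.64)<.05)&(abs(P[...,1]-.19)<.05)
q=m&(H>.066)&(H<.1); print("brass",rect(f,q,.072)); q=m&(H>.086)&(H<.1); print("knob",rect(f,q,.094)); q=m&(H>.038)&(H<.055); print("caul",rect(f,q,.044),np.median(H[q]));q=m&(H>.066)&(H<.08); print(np.linalg.lstsq(np.c_[P[q][:,:2],np.ones(q.sum())],H[q],rcond=None)[0])
s=grab_frame("top"); np.savez("top9.npz",**s); Q=height(s); h=Q[...,2]
g=s["frame"].astype(int); sat=g.max(2)-g.min(2)
m=(h>.042)&(h<.06)&(abs(Q[...,0]-.48)<.1)&(Q[...,1]<-.2)&(Q[...,1]>-.48)&(sat<25); m=cv2.morphologyEx(m.astype(np.uint8),cv2.MORPH_OPEN,np.ones((3,3)))
print("grey",rect(s,m,.05))
E
```

```text
clock 29.97 tcp [641.9 189.8 157. ] yaw 18.4 -> 81.0 tilt 0.35 J [-0.91  0.62  0.79  1.66 -0.5   1.07  0.35] F [-0.1  0.7 -1.9] w 85.2 gf 0.0
 offset [-0.999, -0.688, 0.0] rot [0.003, 0.001, -0.546] rows>= 9
 offset [0.126, -0.999, 0.004] rot [0.0, 0.0, 0.0] rows>= 4
 offset [0.126, -0.999, 0.004] rot [0.0, 0.0, 0.0] rows>= 4
 offset [0.022, -0.172, 0.001] rot [0.0, 0.0, 0.0] rows>= 1
brass {'c': (640.3, 188.8), 'cen': (np.float64(640.2), np.float64(189.9)), 'wh': (59.3, 34.4), 'yaw': -70.8, 'area': 2442}
knob {'c': (640.3, 189.2), 'cen': (np.float64(640.3), np.float64(189.6)), 'wh': (16.4, 15.0), 'yaw': -71.7, 'area': 300}
caul {'c': (640.7, 190.8), 'cen': (np.float64(641.3), np.float64(194.1)), 'wh': (55.5, 55.1), 'yaw': 18.3, 'area': 1001} 0.0441164017252411
[-0.00051248 -0.00276988  0.07312904]
grey {'c': (486.5, -339.7), 'cen': (np.float64(486.6), np.float64(-340.0)), 'wh': (199.9, 58.7), 'yaw': 78.7, 'area': 1303}
```

```bash
python3 plan.py 486.5 -339.8 120 -11.3
```

```text
clock 30.07 tcp [639.5 189.8 153.6] yaw 18.4 -> -11.3 tilt 0.03 J [-0.91  0.63  0.79  1.66 -0.5   1.07  0.35] F [-0.5 -1.  -0.2] w 85.2 gf 0.0
 offset [-0.999, -0.687, 0.073] rot [-0.0, -0.0, 0.259] rows>= 5
 offset [-0.999, -0.084, 0.061] rot [0.0, 0.0, 0.0] rows>= 4
 offset [-0.999, -0.084, 0.061] rot [0.0, 0.0, 0.0] rows>= 4
 offset [-0.456, -0.038, 0.028] rot [0.0, 0.0, 0.0] rows>= 2
```

Emit:
drive_tool([
  {"offset": [-0.25,-0.17,0],"rotation": [0,0,0.259],"claw": 1},
  {"offset": [-0.5,-0.34,0],"rotation": [0,0,0.259],"claw": 1},
  {"offset": [-0.75,-0.51,0],"rotation": [0,0,0.259],"claw": 1},
  {"offset": [-0.999,-0.687,0],"rotation": [0,0,0.259],"claw": 1},
  {"offset": [-0.999,-0.687,0],"rotation": [0,0,0.259],"claw": 1},
])

```text
clock: 30.48
tcp_pos: [0.586, 0.0079, 0.153]
orientation: [2.442, 1.975, -0.006]
contact_force: [0.0, -0.7, 0.4]
grip_width: 0.0856
gripper_force: 0.0
```

Emit:
drive_tool([
  {"offset": [-0.27,-0.02,0],"rotation": [0,0,0],"claw": 1},
  {"offset": [-0.54,-0.04,0],"rotation": [0,0,0],"claw": 1},
  {"offset": [-0.8,-0.06,0],"rotation": [0,0,0],"claw": 1},
  {"offset": [-0.999,-0.084,0],"rotation": [0,0,0],"claw": 1},
])

```text
clock: 30.82
tcp_pos: [0.5457, -0.1326, 0.153]
orientation: [-2.431, -1.99, 0.003]
contact_force: [-0.1, 0.4, 1.0]
grip_width: 0.0849
gripper_force: 0.0
```

Emit:
drive_tool([
  {"offset": [-0.27,-0.02,0],"rotation": [0,0,0],"claw": 1},
  {"offset": [-0.54,-0.04,0],"rotation": [0,0,0],"claw": 1},
  {"offset": [-0.8,-0.06,0],"rotation": [0,0,0],"claw": 1},
  {"offset": [-0.999,-0.084,0],"rotation": [0,0,0],"claw": 1},
  {"offset": [-0.999,-0.084,0],"rotation": [0,0,0],"claw": 1},
  {"offset": [-0.999,-0.084,0],"rotation": [0,0,0],"claw": 1},
  {"offset": [-0.999,-0.084,0],"rotation": [0,0,0],"claw": 1},
])

```text
clock: 31.4
tcp_pos: [0.5059, -0.2731, 0.1528]
orientation: [-2.427, -1.992, -0.0]
contact_force: [-0.2, 0.4, -0.3]
grip_width: 0.0849
gripper_force: 0.0
```

```bash
python3 plan.py 486.5 -339.8 90 -11.3;  python3 - <<'E'
from bench import *; from h import *
f=grab_frame("wrist"); cv2.imwrite("pics/w9.png",cv2.cvtColor(f["frame"],cv2.COLOR_RGB2BGR)); P=height(f); H=P[...,2]
g=f["frame"].astype(int); sat=g.max(2)-g.min(2)
m=(H>.044)&(H<.06)&(abs(P[...,0]-.48)<.1)&(P[...,1]<-.2)&(P[...,1]>-.48)&(sat<30)&(P[...,2]<.06)
print("grey",rect(f,m,.05))
m=(H>.038)&(H<.055)&(abs(P[...,0]-.466)<.04)&(abs(P[...,1]+.226)<.04)&(sat>40); print("spool",rect(f,m,.045))
E
```

```text
clock 31.4 tcp [ 505.9 -273.1  152.8] yaw -11.3 -> -11.3 tilt 0.1 J [-0.3   0.52  0.95  1.89 -0.51  0.99  0.67] F [-0.2  0.4 -0.3] w 84.9 gf 0.0
 offset [-0.462, -0.04, 0.418] rot [-0.001, -0.001, 0.0] rows>= 3
grey {'c': (488.3, -338.0), 'cen': (np.float64(490.6), np.float64(-326.7)), 'wh': (191.2, 57.3), 'yaw': 78.7, 'area': 9601}
spool {'c': (462.3, -224.8), 'cen': (np.float64(462.6), np.float64(-224.3)), 'wh': (37.7, 37.0), 'yaw': 76.9, 'area': 1304}
```

View pics/w9.png

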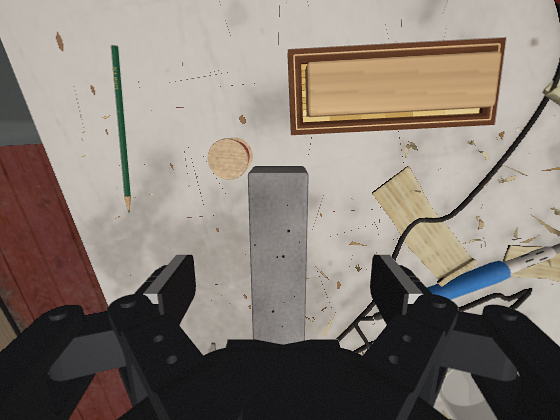

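The spool stands at (230,158) beside the end of the grey block (278,170–345). A cable lies on the table near (365,310), lower than the fingertips will go.

Emit:
drive_tool([
  {"offset": [-0.15,-0.012,0],"rotation": [0,0,0],"claw": 1},
  {"offset": [-0.35,-0.03,0.1],"rotation": [0,0,0],"claw": 1},
  {"offset": [-0.46,-0.037,0.25],"rotation": [0,0,0],"claw": 1},
  {"offset": [-0.46,-0.037,0.42],"rotation": [0,0,0],"claw": 1},
  {"offset": [-0.46,-0.037,0.5],"rotation": [0,0,0],"claw": 1},
  {"offset": [-0.46,-0.037,0.5],"rotation": [0,0,0],"claw": 1},
  {"offset": [-0.46,-0.037,0.5],"rotation": [0,0,0],"claw": 1},
  {"offset": [-0.46,-0.037,0.5],"rotation": [0,0,0],"claw": 1},
])

```text
clock: 32.12
tcp_pos: [0.4886, -0.3399, 0.0799]
orientation: [2.426, 1.994, 0.002]
contact_force: [0.1, 0.1, 0.8]
grip_width: 0.0852
gripper_force: 0.0
```

```bash
python3 plan.py 486.8 -339.6 -20 -11.3
```

```text
clock 32.12 tcp [ 488.6 -339.9   79.9] yaw -11.2 -> -11.3 tilt 0.11 J [-0.09  0.64  0.84  1.9  -0.61  0.88  0.86] F [0.1 0.1 0.8] w 85.2 gf 0.0
 offset [-0.0, -0.014, 0.666] rot [0.001, -0.0, 0.001] rows>= 3
```

Emit:
drive_tool([
  {"offset": [0,-0.01,0.12],"rotation": [0,0,0],"claw": 1},
  {"offset": [0,-0.01,0.25],"rotation": [0,0,0],"claw": 1},
  {"offset": [0,-0.01,0.37],"rotation": [0,0,0],"claw": 1},
  {"offset": [0,-0.01,0.48],"rotation": [0,0,0],"claw": 1},
  {"offset": [0,-0.01,0.58],"rotation": [0,0,0],"claw": 1},
  {"offset": [0,-0.01,0.64],"rotation": [0,0,0],"claw": 1},
  {"offset": [0,-0.01,0.66],"rotation": [0,0,0],"claw": 1},
  {"offset": [0,-0.01,0.66],"rotation": [0,0,0],"claw": 0.8},
  {"offset": [0,-0.01,0.66],"rotation": [0,0,0],"claw": 0.6},
  {"offset": [0,-0.01,0.66],"rotation": [0,0,0],"claw": 0.5},
  {"offset": [0,-0.01,0.66],"rotation": [0,0,0],"claw": 0.4},
  {"offset": [0,-0.01,0.66],"rotation": [0,0,0],"claw": 0.2},
  {"offset": [0,-0.01,0.66],"rotation": [0,0,0],"claw": 0},
  {"offset": [0,-0.01,0.66],"rotation": [0,0,0],"claw": 0},
], force=90)

```text
clock: 33.28
tcp_pos: [0.4871, -0.3412, -0.0186]
orientation: [2.427, 1.99, 0.003]
contact_force: [0.7, 1.0, 6.5]
grip_width: 0.0569
gripper_force: 97.2
```

```bash
python3 plan.py 486 -340 90 -11.3
```

```text
clock 33.28 tcp [ 487.1 -341.2  -18.6] yaw -11.3 -> -11.3 tilt 0.19 J [ 0.    0.76  0.7   1.94 -0.74  0.72  0.96] F [0.7 1.  6.5] w 56.9 gf 97.2
 offset [0.006, -0.006, -0.724] rot [0.002, 0.0, 0.0] rows>= 3
```

Emit:
drive_tool([
  {"offset": [0,0,-0.08],"rotation": [0,0,0],"claw": 0},
  {"offset": [0,0,-0.2],"rotation": [0,0,0],"claw": 0},
  {"offset": [0,0,-0.35],"rotation": [0,0,0],"claw": 0},
  {"offset": [0,0,-0.5],"rotation": [0,0,0],"claw": 0},
  {"offset": [0,0,-0.64],"rotation": [0,0,0],"claw": 0},
  {"offset": [0,0,-0.74],"rotation": [0,0,0],"claw": 0},
  {"offset": [0,0,-0.8],"rotation": [0,0,0],"claw": 0},
  {"offset": [0,0,-0.8],"rotation": [0,0,0],"claw": 0},
  {"offset": [0,0,-0.8],"rotation": [0,0,0],"claw": 0},
])

```text
clock: 34.03
tcp_pos: [0.4856, -0.3398, 0.0998]
orientation: [-2.429, -1.992, -0.002]
contact_force: [-0.5, 0.3, -5.2]
grip_width: 0.0571
gripper_force: 97.4
```

```bash
python3 plan.py 630 -190 100 81.7;  python3 - <<'E'
from bench import *; from h import *
f=grab_frame("wrist"); o=get_obs(); p=np.array(o["tcp_pos"]); P=height(f)-p; z=P[...,2]
a=np.radians(78.7); L=np.array([np.cos(a),np.sin(a)]); s=P[...,:2]@L; t=P[...,0]*L[1]-P[...,1]*L[0]
g=f["frame"].astype(int); m=(abs(t)<.02)&(z>.06)&(z<.08)&(s>.03)&(s<.13)
print("ends",np.percentile(s[m],[1,99,99.9])*1000, np.median(z[m]))
m=(abs(t)<.045)&(z>.06)&(z<.08)&(s>.05)&(s<.09); print("t",np.percentile(t[m],[1,99])*1000)
ss,zz=s[m],z[m]; print(np.polyfit(ss,zz,1))
E
```

```text
clock 34.03 tcp [ 485.6 -339.8   99.8] yaw -11.3 -> -98.3 tilt 0.07 J [-0.11  0.61  0.87  1.89 -0.58  0.92  0.84] F [-0.5  0.3 -5.2] w 57.1 gf 97.4
 offset [0.999, 0.641, 0.0] rot [-0.0, -0.001, 0.759] rows>= 13
 offset [0.117, -0.163, -0.0] rot [0.0, 0.0, 0.0] rows>= 1
ends [30.90525955 96.97763858 98.38111658] 0.06965305663111761
t [-27.17242971  28.19145042]
[0.000644   0.06954427]
```

Emit:
drive_tool([
  {"offset": [0.05,0.03,0],"rotation": [0,0,0.03],"claw": 0},
  {"offset": [0.12,0.08,0],"rotation": [0,0,0.07],"claw": 0},
  {"offset": [0.2,0.13,0],"rotation": [0,0,0.12],"claw": 0},
  {"offset": [0.28,0.18,0],"rotation": [0,0,0.17],"claw": 0},
  {"offset": [0.36,0.23,0],"rotation": [0,0,0.22],"claw": 0},
  {"offset": [0.44,0.28,0],"rotation": [0,0,0.27],"claw": 0},
  {"offset": [0.52,0.33,0],"rotation": [0,0,0.32],"claw": 0},
  {"offset": [0.6,0.38,0],"rotation": [0,0,0.37],"claw": 0},
  {"offset": [0.68,0.43,0],"rotation": [0,0,0.42],"claw": 0},
  {"offset": [0.76,0.48,0],"rotation": [0,0,0.47],"claw": 0},
  {"offset": [0.84,0.53,0],"rotation": [0,0,0.52],"claw": 0},
  {"offset": [0.9,0.58,0],"rotation": [0,0,0.57],"claw": 0},
  {"offset": [0.96,0.61,0],"rotation": [0,0,0.62],"claw": 0},
  {"offset": [0.999,0.641,0],"rotation": [0,0,0.67],"claw": 0},
  {"offset": [0.999,0.641,0],"rotation": [0,0,0.71],"claw": 0},
  {"offset": [0.999,0.641,0],"rotation": [0,0,0.745],"claw": 0},
  {"offset": [0.999,0.641,0],"rotation": [0,0,0.759],"claw": 0},
  {"offset": [0.999,0.641,0],"rotation": [0,0,0.759],"claw": 0},
  {"offset": [0.999,0.641,0],"rotation": [0,0,0.759],"claw": 0},
])

```text
clock: 35.67
tcp_pos: [0.6089, -0.2122, 0.0992]
orientation: [-3.133, 0.224, 0.001]
contact_force: [-0.7, 0.9, -4.9]
grip_width: 0.0575
gripper_force: 97.3
```

```bash
python3 plan.py 630.5 -190.4 80 81.7
```

```text
clock 35.67 tcp [ 608.9 -212.2   99.2] yaw -98.2 -> -98.3 tilt 0.05 J [-0.49  0.91  1.2   1.77 -0.93  1.16 -0.7 ] F [-0.7  0.9 -4.9] w 57.5 gf 97.3
 offset [0.122, -0.164, 0.128] rot [-0.0, 0.0, 0.001] rows>= 1
```

Emit:
drive_tool([
  {"offset": [0.06,-0.08,0],"rotation": [0,0,0.001],"claw": 0},
  {"offset": [0.11,-0.15,0.02],"rotation": [0,0,0.001],"claw": 0},
  {"offset": [0.122,-0.164,0.06],"rotation": [0,0,0.001],"claw": 0},
  {"offset": [0.122,-0.164,0.1],"rotation": [0,0,0.001],"claw": 0},
  {"offset": [0.122,-0.164,0.128],"rotation": [0,0,0.001],"claw": 0},
  {"offset": [0.122,-0.164,0.128],"rotation": [0,0,0.001],"claw": 0},
  {"offset": [0.122,-0.164,0.128],"rotation": [0,0,0.001],"claw": 0},
  {"offset": [0.122,-0.164,0.128],"rotation": [0,0,0.001],"claw": 0},
])

```text
clock: 36.33
tcp_pos: [0.6307, -0.1912, 0.0812]
orientation: [-3.133, 0.231, -0.001]
contact_force: [-0.1, -0.6, -4.6]
grip_width: 0.057
gripper_force: 97.3
```

```bash
python3 plan.py 630.5 -190.4 45 81.7;  python3 - <<'E'
from bench import *; from h import *
f=grab_frame("wrist"); o=get_obs(); p=np.array(o["tcp_pos"]); P=height(f)-p; z=P[...,2]
a=np.radians(-8.3); L=np.array([np.cos(a),np.sin(a)]); s=P[...,:2]@L; t=P[...,1]*L[0]-P[...,0]*L[1]
m=(abs(t)<.02)&(z>.06)&(z<.08)&(abs(s)>.03)&(abs(s)<.13)
print("ends",np.percentile(s[m],[0.1,1,99,99.9])*1000, np.median(z[m]))
cv2.imwrite("pics/w10.png",cv2.cvtColor(f["frame"],cv2.COLOR_RGB2BGR))
W=height(f); q=(W[...,2]>.016)&(W[...,2]<.028); print("lid px",rect(f,q&(abs(W[...,0]-.63)<.13)&(abs(W[...,1]+.19)<.06),.022))
E
```

```text
clock 36.33 tcp [ 630.7 -191.2   81.2] yaw -98.4 -> -98.3 tilt 0.05 J [-0.51  0.94  1.18  1.74 -0.96  1.15 -0.74] F [-0.1 -0.6 -4.6] w 57.0 gf 97.3
 offset [-0.002, -0.005, 0.241] rot [-0.0, -0.0, -0.001] rows>= 1
ends [30.11387354 30.86759971 97.33153538 98.30446831] 0.06877045800095423
lid px None
```

View pics/w10.png

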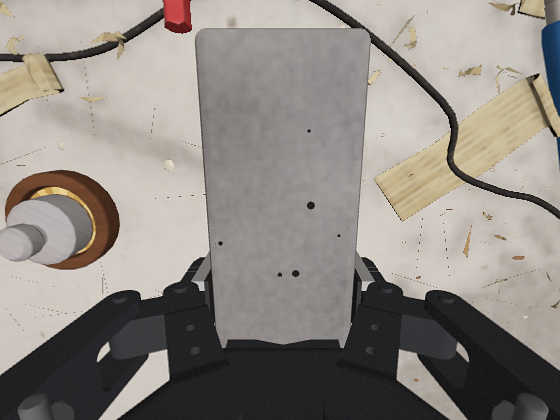

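The block is held straight and hides the lid beneath it. I'll lower it onto the caul, expecting contact near TCP z 25.4 mm.

Emit:
drive_tool([
  {"offset": [0,-0.003,0.07],"rotation": [0,0,0],"claw": 0},
  {"offset": [0,-0.003,0.14],"rotation": [0,0,0],"claw": 0},
  {"offset": [0,-0.003,0.21],"rotation": [0,0,0],"claw": 0},
  {"offset": [0,-0.003,0.26],"rotation": [0,0,0],"claw": 0},
  {"offset": [0,-0.003,0.3],"rotation": [0,0,0],"claw": 0},
  {"offset": [0,-0.003,0.32],"rotation": [0,0,0],"claw": 0},
  {"offset": [0,-0.003,0.32],"rotation": [0,0,0],"claw": 0},
  {"offset": [0,-0.003,0.32],"rotation": [0,0,0],"claw": 0},
])

```text
clock: 37.05
tcp_pos: [0.6313, -0.1902, 0.033]
orientation: [-3.133, 0.229, -0.001]
contact_force: [0.6, -0.2, -4.9]
grip_width: 0.0566
gripper_force: 97.4
```

```bash
python3 plan.py 630.8 -190.4 26 81.7
```

```text
clock 37.05 tcp [ 631.3 -190.2   33. ] yaw -98.4 -> -98.3 tilt 0.05 J [-0.48  0.99  1.12  1.77 -1.02  1.09 -0.71] F [ 0.6 -0.2 -4.9] w 56.6 gf 97.4
 offset [-0.003, 0.002, 0.047] rot [-0.0, -0.0, -0.001] rows>= 1
```

Emit:
drive_tool([
  {"offset": [0,0,0.015],"rotation": [0,0,0],"claw": 0},
  {"offset": [0,0,0.028],"rotation": [0,0,0],"claw": 0},
  {"offset": [0,0,0.037],"rotation": [0,0,0],"claw": 0},
  {"offset": [0,0,0.043],"rotation": [0,0,0],"claw": 0},
  {"offset": [0,0,0.047],"rotation": [0,0,0],"claw": 0},
  {"offset": [0,0,0.05],"rotation": [0,0,0],"claw": 0},
  {"offset": [0,0,0.05],"rotation": [0,0,0],"claw": 0},
])

```text
clock: 37.63
tcp_pos: [0.6312, -0.1901, 0.0255]
orientation: [-3.133, 0.229, -0.001]
contact_force: [1.1, 1.3, -3.9]
grip_width: 0.057
gripper_force: 97.7
```

Emit:
drive_tool([
  {"offset": [0,0,0.003],"rotation": [0,0,0],"claw": 0},
  {"offset": [0,0,0.006],"rotation": [0,0,0],"claw": 0},
  {"offset": [0,0,0.009],"rotation": [0,0,0],"claw": 0},
  {"offset": [0,0,0.009],"rotation": [0,0,0],"claw": 0},
])

```text
clock: 37.97
tcp_pos: [0.6313, -0.1902, 0.0255]
orientation: [-3.132, 0.23, -0.002]
contact_force: [-2.9, 3.5, 7.0]
grip_width: 0.0569
gripper_force: 99.0
```

Emit:
drive_tool([
  {"offset": [0,0,0],"rotation": [0,0,0],"claw": 0.75},
  {"offset": [0,0,0],"rotation": [0,0,0],"claw": 0.85},
  {"offset": [0,0,0],"rotation": [0,0,0],"claw": 1},
  {"offset": [0,0,0],"rotation": [0,0,0],"claw": 1},
  {"offset": [0,0,0],"rotation": [0,0,0],"claw": 1},
  {"offset": [0,0,0],"rotation": [0,0,0],"claw": 1},
  {"offset": [0,0,-0.15],"rotation": [0,0,0],"claw": 1},
  {"offset": [0,0,-0.35],"rotation": [0,0,0],"claw": 1},
  {"offset": [0,0,-0.6],"rotation": [0,0,0],"claw": 1},
  {"offset": [0,0,-0.85],"rotation": [0,0,0],"claw": 1},
  {"offset": [0,0,-0.95],"rotation": [0,0,0],"claw": 1},
  {"offset": [0,0,-0.95],"rotation": [0,0,0],"claw": 1},
  {"offset": [0,0,-0.95],"rotation": [0,0,0],"claw": 1},
])

```text
clock: 39.05
tcp_pos: [0.6315, -0.1901, 0.1671]
orientation: [-3.133, 0.229, -0.003]
contact_force: [-0.8, 1.2, -0.2]
grip_width: 0.0851
gripper_force: 0.0
```

```bash
python3 plan.py 600 0 250 81.7;  python3 - <<'E'
from bench import *; from h import *
s=grab_frame("scene"); cv2.imwrite("pics/s11.png",cv2.cvtColor(s["frame"],cv2.COLOR_RGB2BGR))
f=grab_frame("wrist"); P=height(f); H=P[...,2]
m=(abs(P[...,0]-.63)<.13)&(abs(P[...,1]+.19)<.07)&(H>.088)&(H<.105); print("grey",rect(f,m,.094),np.median(H[m]),np.linalg.lstsq(np.c_[P[m][:,:2],np.ones(m.sum())],H[m],rcond=None)[0])
E
```

```text
clock 39.05 tcp [ 631.5 -190.1  167.1] yaw -98.4 -> -98.3 tilt 0.13 J [-0.54  0.86  1.27  1.68 -0.86  1.27 -0.8 ] F [-0.8  1.2 -0.2] w 85.1 gf 0.0
 offset [-0.319, -0.999, -0.451] rot [-0.0, -0.001, -0.001] rows>= 5
 offset [-0.072, -0.225, -0.102] rot [0.0, 0.0, 0.0] rows>= 1
grey {'c': (630.8, -190.4), 'cen': (np.float64(644.0), np.float64(-192.3)), 'wh': (196.5, 57.2), 'yaw': -8.4, 'area': 14874} 0.09432302751101224 [-0.00118779 -0.00064524  0.09489905]
```

View pics/s11.png

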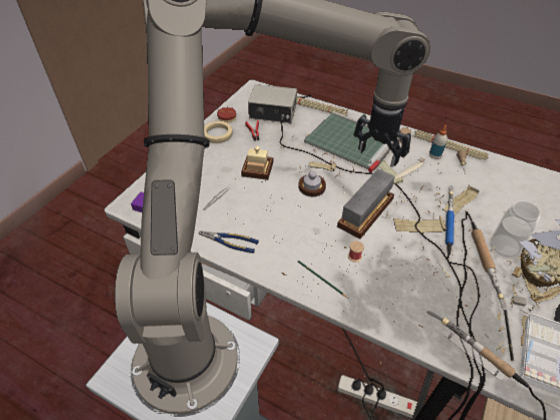

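The final scene shows the brass on the square caul (258,163), the round weight in its lid (312,182), the grey block along the oblong caul (369,200), the spool standing (356,250) and the arm clear. The grey block is level at 94.3 mm, centred at (630.8, −190.4).

```bash
python3 -c "
from bench import *
print(hand_in())"
```

```text
the job is handed in; nothing more can be done
None
```

The job is done and handed in at about 39 s: the weight and both cauls sit in their panels, the brass stands on the square caul, the grey block lies along the oblong caul, and the spool is untouched.

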